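# Ready a tube rotator: hub nut of unknown thread, tube into spring clips

## Task

Get the tube rotator on the bench ready to run: screw its loose hub nut fully home, and snap the capped tube from the white bench cradle into the one empty pair of spring clips on the tilted carousel, pressed right down in both clips and about centred between them. The hub nut may have a right-hand or a left-hand thread, so try it and feel which way it gives. Do not push the carousel round, and leave the other things on the bench where they are.

Things in the scene. Friction and masses are not known exactly. Their poses are not given: they have to be found in the camera images.
- rotator: Tube rotator: white base 220 x 170 x 34 mm, fork, motor and tilted carousel disc (244 mm across, 6 mm thick). Origin under the base; x level, the disc leans towards -x. Four clip pairs at 90 mm radius, at quarter turns: three hold tubes (fixed, tops 46 mm above the face), one is empty. Its geared drive resists turning up to about 1.4 N m; it must not be turned.
- hub (a point): Centre of the carousel's flat aluminium face, on the spindle axis, 150 mm above the bench. z is the spindle axis, out of the face, 0.52 rad (30 degrees) from vertical, leaning towards the rotator's -x; x runs in the face from the hub to the empty clip pair. The axes turn with the carousel.
- nut_middle (a point): Middle, on the axis, of the black ribbed round hub nut: 40 mm across, 24 mm tall. Loose, as found, it is 34 mm above the face, fully home 28 mm. Home is 2.4 rad away in ONE direction, with a firm stop; the other way it stops after about 0.15 rad. Which way differs each time and cannot be seen. About 0.1 N m turns it; it stays where left; a push does not drive it. z up the spindle, x turns with it.
- slot (a point): Seat of the empty clip pair, where tube_middle belongs: 30 mm above the face, 90 mm from the spindle. z out of the face (clips open that way), x away from the hub, y along the tube (either end first). Two C clips, each 12 mm wide, centred 28 mm to either side along y; flared mouth 36 mm wide, 25 mm above the seat, neck 23 mm. Tube snaps in along -z with 10 to 15 N.
- tube_middle (a point): Loose 50 ml tube, 70 g: amber straight wall 30 mm in diameter and 88 mm long, white cap 14 mm long and 33 mm across at the -x end, 14 mm cone at the +x end. The point is on the axis at the middle of the straight wall; x runs along the tube. It starts lying level in the cradle, its axis 32 mm above the bench.
- cradle: Low white plastic bench cradle, fixed, 110 mm along its x and 66 mm wide, base plate 8 mm thick; two V supports 12 mm wide stand at x = -31 and +31 mm and reach about 28 mm high; the tube lies along its x axis. Origin at the centre of its underside.
- reagent_bottle: Bystander: clear glass bottle, 68 mm diameter, 135 mm tall; origin under its base.
- amber_bottle: Bystander: amber glass bottle, 52 mm diameter, 100 mm tall; origin under its base.
- beaker: Bystander: glass beaker, 60 mm diameter, 75 mm tall; origin under its base.
- pipette: Bystander: grey and white pipette lying along its x axis, 260 mm long (from x = -130 to +130 mm), 26 mm thick; origin at bench level.
- marker: Bystander: marker pen lying along its x axis, 115 x 14 x 12 mm; origin under its middle.
- timer: Bystander: small white bench timer, 30 x 65 x 60 mm (x, y, z); origin under its base.
There are look-alikes about, which are no part of the job. What is shaped like the part that bears tube_middle but green or red is not meant.

How it is judged:
By the outcome, as a careful person would: the job done as asked, in the order asked, and still so for the second after the job is handed in, with the robot touching nothing.
It also fails if it takes over 72 s, if anything falls off the work surface, if the arm or the gripper's body presses on something with over 40 N, if the wrist force passes 120 N, or if a joint passes its speed limit or range.

## Robot

A 6-joint arm with a two-finger parallel gripper is mounted at the origin on the work surface. World frame = base frame: x ahead of the robot, y to its left, z up, the work surface at z = 0. Lengths are in m, angles in rad, forces in N, time in s.
With the tool pointing down it reaches from about 0.25 to 0.775 m from the base axis. Payload 4 kg.
Tool frame: the origin (TCP) lies midway between the tips of the shut fingers; the grasp point (between the pads) lies robot.grip_point_offset behind it (robot.grip_point_offset is the distance from the TCP to the grasp point, in m); z points along the fingers, x is the direction in which the jaws open and shut, and the axes are right-handed (so a half turn about z gives the same grasp; the last joint's range is limited). The gripper opens to 94 mm and grips with 3 to 60 N. Pads are 16 mm wide; open, the fingers measure 119 mm over their backs; the gripper's body (75 mm by 177 mm) begins 78 mm behind the grasp point.
Start: joints at [-0.103, 0.087, 1.371, -0, 1.684, -0.103], TCP at [0.55, -0, 0.206] pointing down, gripper open.
Joint ranges: [-3.1, 3.1], [-0.76, 2.03], [0.27, 2.55], [-1.08, 4.22], [0.17, 2.65], [-2.57, 2.57]. Speed limits (rad/s): [2.79, 2.79, 3.14, 3.14, 3.14, 3.14].

## Interface

Orientations are given as [roll, pitch, yaw] about the fixed x, y, z axes, in that order (R = Rz(yaw) Ry(pitch) Rx(roll)).
In Python, from bench import robot, optics, finder gives the robot as it stands. The module is installed in compiled form; this text tells all that it offers.
- The arm moves only by the tool arm_command, never from a script. Its argument "plan" is a list of rows, each a list of 5 numbers: the opening, from 0 (shut) to 1 (fully open), then the shift along the world's x, y, z in m, then the turn about the world's z in degrees. A call has 1 to 10 rows; each row is the pose to reach, as a shift and turn from the pose commanded when the call began; what a row does not reach only later rows make up. A row lasts 1/8 s, in which the tool goes at most 62.5 mm and 10.7 degrees, less where a joint would pass 70% of its speed; a pose out of reach is approached as far as the arm can. A call with a gripper value outside its range is refused whole. The fingers move at their own pace and stop on an object; the grip force is fixed at half the most. Time passes only in rows, so rows that repeat a pose let the fingers close. It gives the time, the measured TCP pose, the force and the opening at its end, in the units of the state.
- robot.get_obs(): the state, without advancing time (a new reading comes with each control period).
- optics.snapshot(name): name is "scene" or "side" or "wrist"; returns a dict with "image" (384x512x3 uint8, red, green, blue), "fx", "fy", "cx", "cy" (pixels), "position" and "rotation" of the camera in the world; the wrist camera has in their place "hand_eye" (4x4, takes a point from camera to tool coordinates, whose origin is the TCP and whose axes are the tool frame's). Camera axes: x right, y down, z forward; pixel columns grow to the right and rows downward; lengths in m; the calibration is good to about 2 mm. A picture is of the moment at which its call begins: read the wrist's pose just before it. There is no depth.
- robot.close_job(): hands the job in, once; it reports no verdict.
Trained networks look in the newest picture that a camera, given by its name, has taken for a name from the list of things; names that differ only in an ending like _2 or _b are one class to them, and where a whole thing is asked for, a point or a joint stands for the part that bears it (a point fixed in the world has none). Each returns a list of dicts, best first, with "p" (0 to 1); they miss things now and then, are a little off and sometimes report something else, mostly with a low value. They report only what shows in the picture. A call takes as long as a camera call. They do not tell look-alikes from the thing itself.
- finder.masks_of(label, camera): "pixels" (384x512 bool, what is visible of it) and "extent" ([left, top, right, bottom] in pixels, round what is visible of it).
The state is a dict: "time": time; "joint_positions": joint angles; "qvel": joint speeds; "joint_torque": joint torques, N m; "tool_pos": TCP position; "ee_rot": TCP orientation; "wrist_force": force on the tool from outside, world axes, zero at the start; "wrist_torque": the same for the moment, N m; "width": finger opening in m.
Only numpy, scipy, OpenCV 4.12 (cv2) and the standard library are available. Lean on these libraries where they do the work, as an engineer would, in place of code of your own. Each camera call takes 0.05 s, during which the arm holds its last target.

## Working session

There is one attempt and no reset: what is moved stays moved. The work goes in short steps, Python scripts to look and compute and a tool call to move; the robot and the scene stay as the last step left them, time stands still between calls to the robot, and variables do not carry over. Pictures are saved under pics/ and viewed, and the job is handed in when it is done.

Besides the shell and the picture viewer there is one more tool, called after "Request:" by a JSON object that holds its "op" and its "data", one argument or row to a line. arm_command: Moves the arm, as the interface text tells. Its arguments: {"type":"object","properties":{"plan":{"type":"array","items":{"type":"array","items":{"type":"number"}}}},"required":["plan"]}

```bash
mkdir -p pics; cat > h.py <<'E'
from bench import robot, optics, finder
import numpy as np, cv2
from scipy.spatial.transform import Rotation as Rn
def snap(cam,fn=None):
    o=robot.get_obs(); s=optics.snapshot(cam)
    if cam=='wrist':
        T=np.eye(4);T[:3,:3]=Rn.from_euler('xyz',o['ee_rot']).as_matrix();T[:3,3]=o['tool_pos']
        T=T@np.array(s['hand_eye']);s['rotation']=T[:3,:3];s['position']=T[:3,3]
    s['rotation']=np.array(s['rotation']);s['position']=np.array(s['position'])
    if fn: cv2.imwrite('pics/'+fn+'.png',cv2.resize(s['image'][:,:,::-1],(768,576)))
    np.savez('last_'+cam+'.npz',**{k:v for k,v in s.items()})
    return s
def proj(s,P):
    P=np.atleast_2d(P);c=(P-s['position'])@s['rotation']
    return np.c_[s['fx']*c[:,0]/c[:,2]+s['cx'],s['fy']*c[:,1]/c[:,2]+s['cy']]
def ray(s,u,v):
    d=s['rotation']@np.array([(u-s['cx'])/s['fx'],(v-s['cy'])/s['fy'],1.]);return s['position'],d/np.linalg.norm(d)
def onz(s,u,v,z):
    p,d=ray(s,u,v);return p+d*(z-p[2])/d[2]
E
python3 - <<'E'
from h import *
print(robot.get_obs(), robot.grip_point_offset)
for c in ['scene','side','wrist']:
    s=snap(c,c+'0');print(c,s['position'],s['rotation'].round(3).tolist(),s['fx'],s['cx'],s['cy'])
    for l in ['rotator','nut_middle','tube_middle','cradle','reagent_bottle','amber_bottle','beaker','pipette','marker','timer']:
        for m in finder.masks_of(l,c)[:3]:
            ys,xs=np.nonzero(m['pixels']);print(l,round(m['p'],2),m['extent'],len(xs),xs.mean().round(1) if len(xs) else 0,ys.mean().round(1) if len(xs) else 0)
print(robot.get_obs()['time'])
E
```

```text
{'time': 0.0, 'joint_positions': array([-1.03082462e-01,  8.79418837e-02,  1.37223077e+00,  6.61525440e-06,
        1.68360971e+00, -1.03135750e-01]), 'qvel': array([ 0.00110308, -0.00235163, -0.00030565,  0.00020147, -0.00012758,
        0.00037769]), 'joint_torque': array([ 1.28542815e-03, -3.40182602e+01, -3.02423716e+01,  7.18220207e-02,
        3.29729996e-02, -1.13141955e-04]), 'tool_pos': array([5.49452521e-01, 6.39798340e-05, 2.04323275e-01]), 'ee_rot': array([-3.14136068e+00,  2.17739372e-03,  5.42779605e-05]), 'wrist_force': array([-0.08248044,  0.50638017,  0.26687422]), 'wrist_torque': array([-0.04937226, -0.039365  ,  0.05307595]), 'width': 0.09393153881385358} 0.0188
scene [1.07728259 1.01786357 0.91497629] [-2.175, -0.001, 2.68] 410.788679944739 260.87964662232815 195.01662668054237
rotator 0.55 [198.4, 132.3, 258.6, 203.8] 3061 224.9 174.8
nut_middle 0.44 [224.5, 150.0, 239.1, 156.0] 90 231.7 151.9
tube_middle 0.75 [249.9, 289.3, 284.4, 316.8] 412 267.9 301.5
tube_middle 0.7 [265.4, 238.0, 289.5, 261.2] 288 276.1 249.7
tube_middle 0.51 [303.9, 223.7, 338.4, 243.0] 252
[... 1147 characters left out ...]
.81 [198.7, 338.6, 213.3, 374.8] 506 203.9 356.5
wrist [0.54997869 0.07516282 0.38371673] [[1.0, 0.001, -0.001], [0.001, -0.966, -0.259], [-0.002, 0.259, -0.966]] 296.96418924604075 254.07376954271268 191.4991753429365
rotator 0.64 [185.0, 269.3, 374.0, 375.5] 7960 274.7 335.7
nut_middle 0.53 [188.2, 269.2, 370.6, 372.1] 8049 274.5 335.7
tube_middle 0.69 [242.8, 2.1, 352.2, 62.9] 3135 293.9 26.4
cradle 0.83 [240.6, 0.5, 344.9, 80.2] 2526 293.7 40.1
amber_bottle 0.89 [350.8, 184.4, 413.6, 237.7] 2448 381.3 210.3
amber_bottle 0.69 [182.3, 326.1, 365.1, 376.7] 5821 271.5 349.5
pipette 0.58 [221.5, 56.6, 430.1, 159.4] 3015 306.7 117.2
timer 0.18 [185.2, 267.9, 372.1, 376.1] 8072 274.2 335.7
1.65
```

```bash
python3 - <<'E'
import re
t=open('h.py').read()
t=t.replace("s['rotation']=np.array(s['rotation']);","s['rotation']=np.array(s['rotation'])\n    if s['rotation'].ndim==1: s['rotation']=Rn.from_euler('xyz',s['rotation']).as_matrix()\n    ")
open('h.py','w').write(t)
import cv2
a=[cv2.imread(f'pics/{c}0.png') for c in ['scene','side']]
cv2.imwrite('pics/sc_crop.png',cv2.resize(cv2.resize(a[0],(512,384))[115:330,180:400],(800,782))[:600])
cv2.imwrite('pics/side_crop.png',cv2.resize(cv2.resize(a[1],(512,384))[70:380,150:330],(348,600)))
E
```

```text
(no output)
```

View pics/scene0.png

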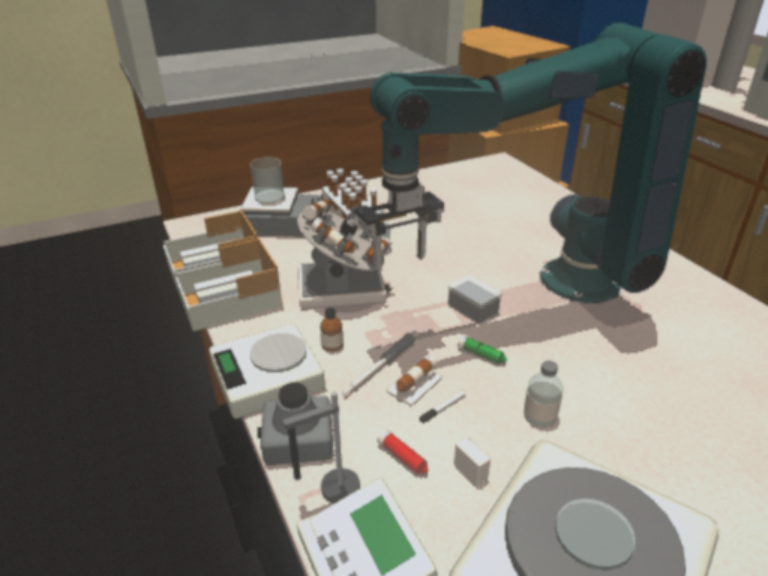

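View pics/side0.png

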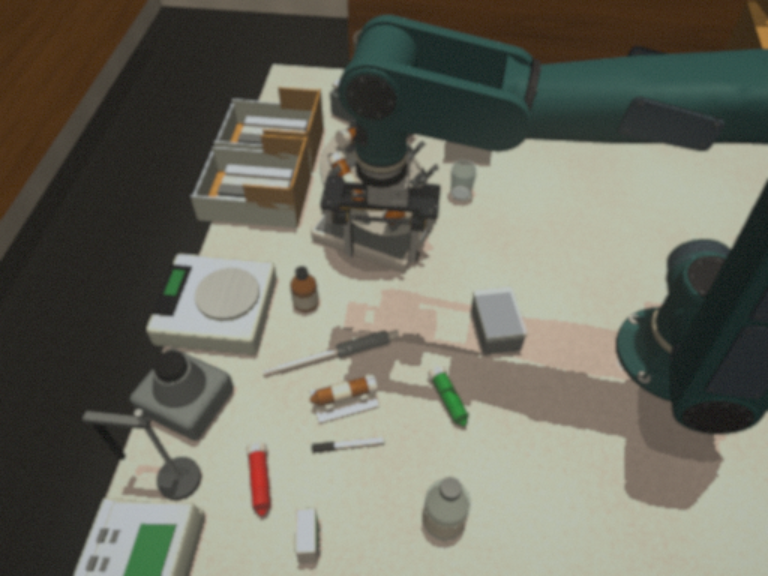

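View pics/wrist0.png

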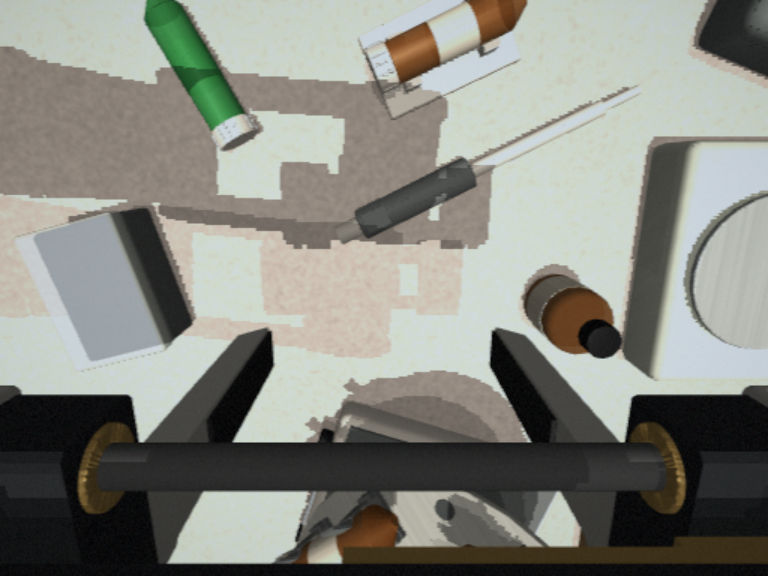

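Request:
{"op": "arm_command", "data": {
  "plan": [
    [1,0,0,0.06,0],
    [1,0,-0.02,0.12,0],
    [1,0,-0.07,0.17,0],
    [1,0,-0.12,0.2,0],
    [1,0,-0.15,0.2,0],
    [1,0,-0.15,0.2,0]
  ]
}}

```text
time: 2.4
tool_pos: [0.5501, -0.1522, 0.4053]
ee_rot: [3.141, -0.0, -0.004]
wrist_force: [-1.0, 0.9, -0.4]
width: 0.0943
```

```bash
python3 - <<'E'
from h import *
s=snap('wrist','w1');print(robot.get_obs()['tool_pos'],robot.get_obs()['ee_rot'],s['position'])
for l in ['nut_middle','tube_middle','rotator','cradle']:
    for m in finder.masks_of(l,'wrist')[:4]:
        ys,xs=np.nonzero(m['pixels']);print(l,round(m['p'],2),m['extent'],len(xs),xs.mean().round(1) if len(xs) else 0,ys.mean().round(1) if len(xs) else 0)
E
```

```text
[ 0.55002072 -0.15066972  0.40499562] [-3.14076861e+00  6.21275279e-04 -1.71826554e-03] [ 0.55036469 -0.07701747  0.58349588]
nut_middle 0.71 [249.4, 213.8, 283.3, 238.2] 658 267.2 228.6
rotator 0.6 [202.9, 145.6, 358.7, 296.2] 17047 278.2 220.0
```

View pics/w1.png

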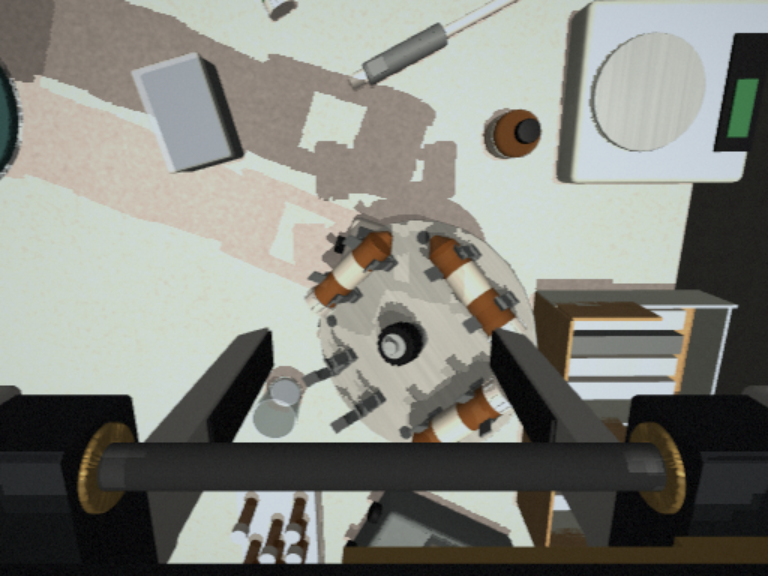

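```bash
python3 - <<'E'
import numpy as np,cv2
s=np.load('last_wrist.npz');im=s['image'][130:310,190:370,::-1]
cv2.imwrite('pics/w1c.png',cv2.resize(im,(600,600),interpolation=cv2.INTER_CUBIC))
E
```

```text
(no output)
```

View pics/w1c.png

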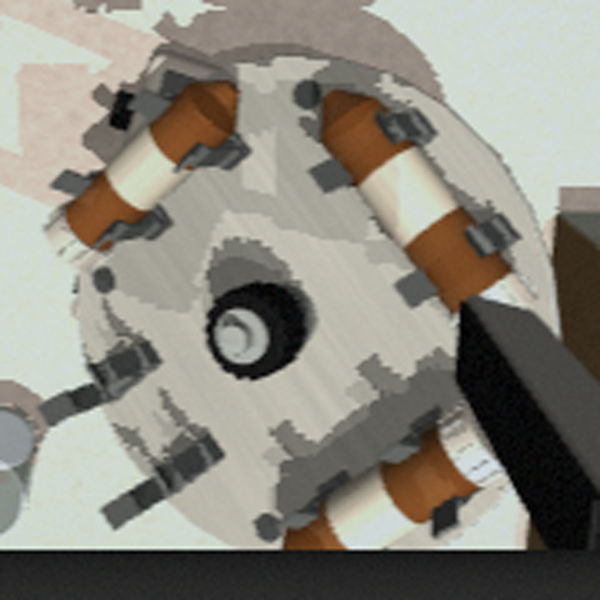

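```bash
cat >> h.py <<'E'
def load(c):
    d=dict(np.load('last_'+c+'.npz'));return d
def hubframe(p):
    x,y,psi,th=p[:4]
    a=np.array([.5*np.cos(psi),.5*np.sin(psi),np.sqrt(.75)])
    e=np.array([-np.sin(psi),np.cos(psi),0]);f=np.cross(e,a)  # f: lean dir, in face, downward
    X=f*np.cos(th)+e*np.sin(th);Y=np.cross(a,X)
    return np.array([x,y,.15]),np.c_[X,Y,a]
def H(p,q):
    o,R=hubframe(p);return o+np.atleast_2d(q)@R.T
def draw(s,p,img):
    def poly(q,col,c=True):
        uv=np.round(proj(s,H(p,q))*1.5*16).astype(int);cv2.polylines(img,[uv.reshape(-1,1,2)],c,col,1,cv2.LINE_AA,4)
    t=np.linspace(0,2*np.pi,60)
    cir=lambda r,h:np.c_[r*np.cos(t),r*np.sin(t),0*t+h]
    poly(cir(.122,0),(0,255,0));poly(cir(.02,.022),(255,0,0));poly(cir(.02,.046),(0,0,255))
    for k in range(4):
        c,sn=np.cos(k*np.pi/2),np.sin(k*np.pi/2)
        M=np.array([[c,-sn,0],[sn,c,0],[0,0,1]])
        for xx in (-.015,.015) : poly(np.array([[.09+xx,-.044,.03],[.09+xx,.044,.03]])@M.T,(255,0,255) if k else (0,200,255),False)
        for yy in (-.028,.028): poly(np.array([[.072,yy,.055],[.108,yy,.055]])@M.T,(255,255,0),False)
    return img
E
cat > fit.py <<'E'
from h import *
from scipy.optimize import least_squares
s=load('wrist')
f=lambda L:np.array(L)/3.3333+[190,130]
rim=f([(500,145),(540,205),(555,270),(290,58),(430,92),(78,300),(160,490),(230,540)])
lab=f([(142,177),(405,192)]);nut=f([(238,335)])
t=np.linspace(0,2*np.pi,721)
def res(p):
    c=proj(s,H(p,np.c_[.122*np.cos(t),.122*np.sin(t),0*t]))
    r=[np.linalg.norm(c-q,axis=1).min() for q in rim]
    # tubes
    for k,q in zip(ks,lab):
        a=k*np.pi/2;r+=list(.7*(proj(s,H(p,[.09*np.cos(a),.09*np.sin(a),.033]))[0]-q))
    r+=list(proj(s,H(p,[0,0,.046]))[0]-nut[0])
    return np.array(r)
best=None
for ks in [(1,2),(3,2)]:
  for psi in np.arange(0,6.28,.5):
    for th in np.arange(0,6.28,.7):
        o=least_squares(res,[.55,-.2,psi,th],loss='soft_l1')
        if best is None or o.cost<best[0]: best=(o.cost,o.x,ks)
print(best,res(best[1]).round(1)) if 0 else print(best)
ks=best[2];print(res(best[1]).round(1))
p=best[1];np.save('p.npy',p)
im=draw(s,p,cv2.resize(s['image'][:,:,::-1],(768,576)).copy())
cv2.imwrite('pics/fit1.png',cv2.resize(im[180:480,280:580],(600,600)))
print('hub',hubframe(p),'nut',H(p,[0,0,.034]),'slot',H(p,[.09,0,.03]))
E
python3 fit.py
```

```text
(np.float64(5.748757871080356), array([ 0.58523196, -0.24644376,  2.85029027,  1.10025738]), (3, 2))
[ 1.6  1.9  0.5  2.1  0.5  0.3  0.2  0.8 -0.8 -0.1  0.1  0.1  2.5 -0.1]
hub (array([ 0.58523196, -0.24644376,  0.15      ]), array([[-0.63207423,  0.60918234, -0.47893532],
       [-0.74101067, -0.65595901,  0.14359999],
       [-0.22668336,  0.44566204,  0.8660254 ]])) nut [[ 0.56894816 -0.24156136  0.17944486]] slot [[ 0.51397722 -0.30882672  0.15557926]]
```

View pics/fit1.png

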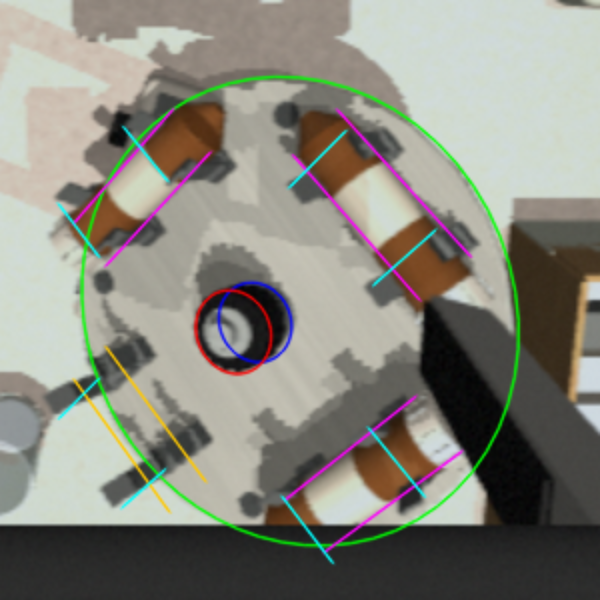

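Request:
{"op": "arm_command", "data": {
  "plan": [
    [1,0,-0.05,0,0],
    [1,0,-0.1,-0.03,0],
    [1,0.0,-0.1,-0.07,0],
    [1,0,-0.1,-0.07,0],
    [1,0,-0.1,-0.07,0]
  ]
}}

```text
time: 3.28
tool_pos: [0.5506, -0.249, 0.3377]
ee_rot: [3.14, -0.003, 0.002]
wrist_force: [0.4, 0.7, 0.3]
width: 0.0943
```

```bash
python3 - <<'E'
from h import *
s=snap('wrist','w2');print(s['position'])
im=draw(s,np.load('p.npy'),cv2.resize(s['image'][:,:,::-1],(768,576)).copy())
cv2.imwrite('pics/w2o.png',im)
for l in ['nut_middle']:
    for m in finder.masks_of(l,'wrist')[:4]:
        ys,xs=np.nonzero(m['pixels']);print(l,round(m['p'],2),m['extent'],len(xs),xs.mean().round(1) if len(xs) else 0,ys.mean().round(1) if len(xs) else 0)
E
```

```text
[ 0.54997285 -0.17364721  0.51583028]
nut_middle 0.66 [247.8, 155.2, 288.2, 187.1] 959 269.6 172.3
```

View pics/w2o.png

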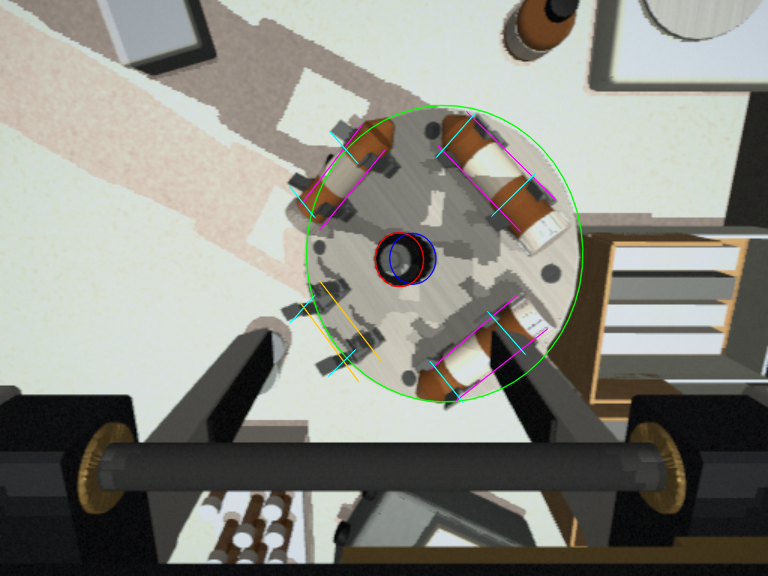

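```bash
python3 - <<'E'
import numpy as np,cv2
s=np.load('last_wrist.npz');im=s['image'][60:280,180:400,::-1]
cv2.imwrite('pics/w2c.png',cv2.resize(im,(600,600),interpolation=cv2.INTER_CUBIC))
E
```

```text
(no output)
```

View pics/w2c.png

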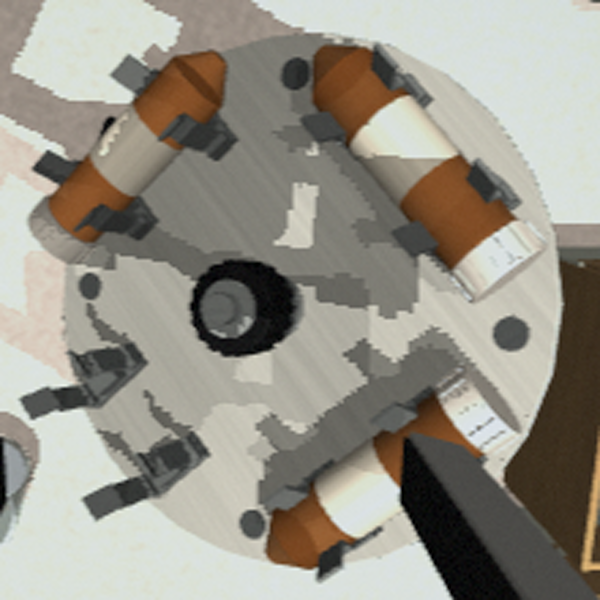

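```bash
cat > fit.py <<'E'
from h import *
from scipy.optimize import least_squares
s=load('wrist')
f=lambda L:np.array(L)/2.7273+[180,60]
rim=f([(450,75),(500,120),(535,180),(558,250),(545,410),(210,550),(150,495),(66,345),(63,290)])
lab=f([(355,500),(402,143),(130,158)]);ks=(1,2,3)
dots=f([(295,73),(510,333),(252,524),(90,287)]);kd=(2.5,1.5,.5,3.5)
nb=np.r_[f([(190,257)])[0],f([(300,357)])[0]]
t=np.linspace(0,2*np.pi,361);ring=np.c_[np.cos(t),np.sin(t),0*t]
def res(p):
    c=proj(s,H(p,ring*.122))
    r=[np.linalg.norm(c-q,axis=1).min() for q in rim]
    for k,q in zip(kd,dots):
        a=k*np.pi/2;r+=list((proj(s,H(p,[p[4]*np.cos(a),p[4]*np.sin(a),0.001]))[0]-q))
    for k,q in zip(ks,lab):
        a=k*np.pi/2;R=np.array([.09*np.cos(a),.09*np.sin(a),.032])
        r+=list(.5*(proj(s,H(p,R))[0]-q))
    n=proj(s,H(p,np.r_[ring*.02+[0,0,.022],ring*.02+[0,0,.046]]))
    r+=list(np.r_[n.min(0),n.max(0)]-nb)
    return np.array(r)
p0=np.load('p.npy')
o=least_squares(res,list(p0[:4])+[.11],loss='soft_l1');p=o.x
print(p,o.cost,res(p).round(1))
np.save('p.npy',p)
im=draw(s,p,cv2.resize(s['image'][:,:,::-1],(768,576)).copy())
cv2.imwrite('pics/fit2.png',cv2.resize(im[90:420,270:600],(600,600)))
print('hub',hubframe(p),'nut',H(p,[0,0,.034]),'slot',H(p,[.09,0,.03]))
E
python3 fit.py
```

```text
[ 0.58367582 -0.24748426  2.81247086  1.07209567  0.10343823] 13.821503180286815 [ 0.4  0.1  1.1  0.6  1.3  1.2  3.   0.4  0.6 -0.2  0.5  0.3 -0.2  0.5
  0.2 -0.1  0.2  3.6 -3.1  1.5  2.6 -0.1 -0.8 -1.   0.8 -1.   0. ]
hub (array([ 0.58367582, -0.24748426,  0.15      ]), array([[-0.67582131,  0.56513898, -0.47316328],
       [-0.69719183, -0.69843184,  0.16160604],
       [-0.23914243,  0.43910238,  0.8660254 ]])) nut [[ 0.56758826 -0.24198965  0.17944486]] slot [[ 0.508657   -0.30538334  0.15445794]]
```

View pics/fit2.png

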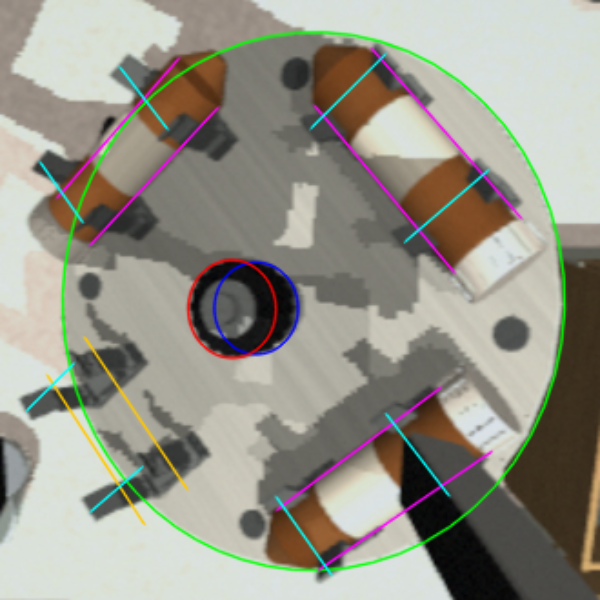

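Request:
{"op": "arm_command", "data": {
  "plan": [
    [1,0.0176,0.008,0,10.5],
    [1,0.0176,0.008,0,21],
    [1,0.0176,0.008,0,31.5],
    [1,0.0176,0.008,0,42],
    [1,0.0176,0.008,0,52.5],
    [0.75,0.0176,0.008,0,63],
    [0.75,0.0176,0.008,0,71],
    [0.75,0.0176,0.008,-0.05,71],
    [0.75,0.0176,0.008,-0.1,71],
    [0.75,0.0176,0.008,-0.1,71]
  ]
}}

```text
time: 4.62
tool_pos: [0.5658, -0.2404, 0.2314]
ee_rot: [-3.133, -0.002, 1.24]
wrist_force: [0.2, 0.3, 0.0]
width: 0.0705
```

```bash
python3 - <<'E'
from h import *
s=snap('wrist','w3');o=robot.get_obs();print(o['tool_pos'],o['ee_rot'],o['joint_positions'])
im=draw(s,np.load('p.npy'),cv2.resize(s['image'][:,:,::-1],(768,576)).copy())
cv2.imwrite('pics/w3o.png',im)
E
```

```text
[ 0.56757103 -0.24142492  0.23569394] [-3.14020054e+00 -3.56951436e-04  1.23993020e+00] [-4.94147312e-01  2.35681606e-01  1.14190356e+00  1.28328962e-04
  1.76543911e+00 -1.73405303e+00]
```

View pics/w3o.png

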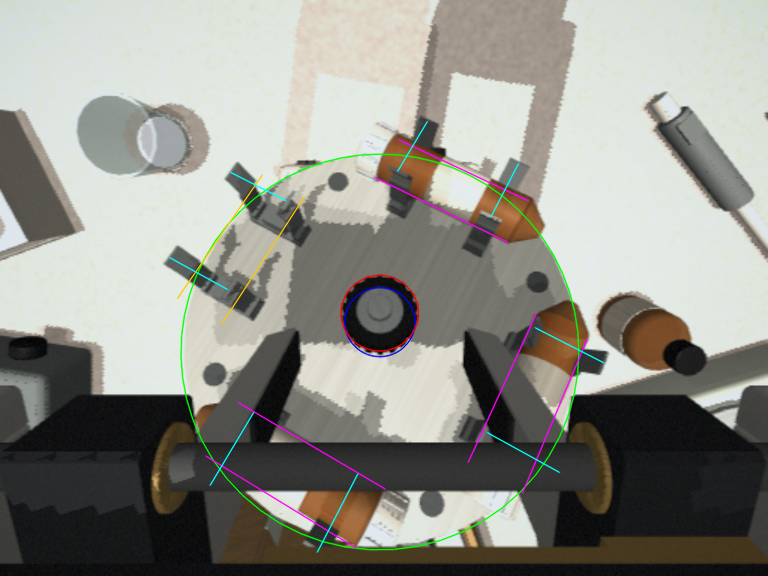

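Request:
{"op": "arm_command", "data": {
  "plan": [
    [0.75,0,0,-0.04,0],
    [0.75,0,0,-0.075,0],
    [0.75,0,0,-0.075,0],
    [0.3,0,0,-0.075,0],
    [0.3,0,0,-0.075,0],
    [0.3,0,0,-0.075,0],
    [0.3,0,0,-0.075,0]
  ]
}}

```text
time: 5.55
tool_pos: [0.5682, -0.2421, 0.1615]
ee_rot: [3.14, -0.0, 1.239]
wrist_force: [0.1, 0.5, 2.3]
width: 0.0376
```

```bash
python3 - <<'E'
from h import *
s=snap('wrist','w4');o=robot.get_obs();print(o['tool_pos'],o['ee_rot'],o['width'],o['wrist_force'],o['wrist_torque'])
E
```

```text
[ 0.56821933 -0.24209604  0.16150563] [ 3.13953167e+00 -1.74396522e-04  1.23927941e+00] 0.03727108996965965 [0.56919183 0.35506963 2.46167078] [ 0.15233596 -0.18164055  0.01180442]
```

View pics/w4.png

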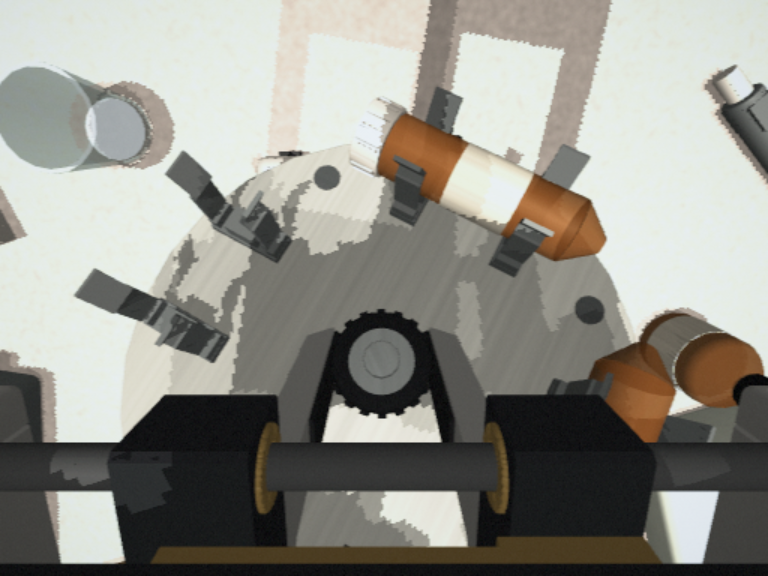

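Request:
{"op": "arm_command", "data": {
  "plan": [
    [0.2,0,0,0,5],
    [0.2,0,0,0,10],
    [0.2,0,0,0,15],
    [0.2,0,0,0,15]
  ]
}}

```text
time: 6.1
tool_pos: [0.5678, -0.2431, 0.1614]
ee_rot: [3.14, 0.003, 1.499]
wrist_force: [-0.0, -0.2, 2.3]
width: 0.0373
```

```bash
python3 - <<'E'
from h import *
o=robot.get_obs();print(o['tool_pos'],o['ee_rot'],o['width'],o['wrist_force'],o['wrist_torque'],o['joint_torque'][5])
s=snap('wrist','w5')
E
```

```text
[ 0.56781738 -0.24305977  0.16140144] [3.14027364e+00 2.61748092e-03 1.49871382e+00] 0.03729746461581594 [-0.01867062 -0.24871457  2.33054066] [-0.93216251 -0.01010708 -0.48545928] -0.6781185418367386
```

View pics/w5.png

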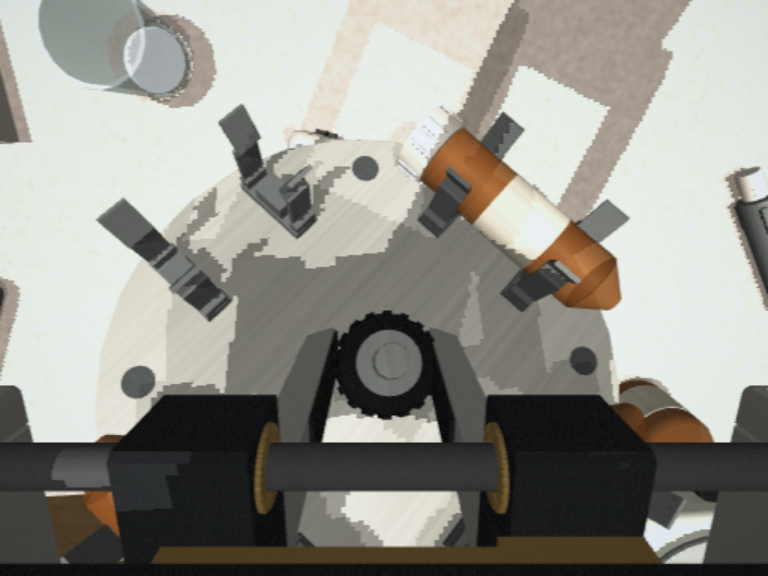

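Request:
{"op": "arm_command", "data": {
  "plan": [
    [0.2,0,0,0,-5],
    [0.2,0,0,0,-10],
    [0.2,0,0,0,-15],
    [0.2,0,0,0,-15]
  ]
}}

```text
time: 6.65
tool_pos: [0.5682, -0.2419, 0.1609]
ee_rot: [3.14, -0.001, 1.24]
wrist_force: [1.1, -1.6, 2.6]
width: 0.0375
```

```bash
python3 - <<'E'
from h import *
o=robot.get_obs();print(o['tool_pos'],o['ee_rot'],o['width'],o['wrist_force'],o['wrist_torque'],o['joint_torque'][5])
E
```

```text
[ 0.5682286  -0.24187724  0.16092221] [ 3.14005590e+00 -1.06982122e-03  1.24008572e+00] 0.037508403269171015 [ 1.09175664 -1.5913136   2.614843  ] [ 0.13733795 -0.43626076  0.14227254] 0.2664611488580704
```

Request:
{"op": "arm_command", "data": {
  "plan": [
    [0.2,0,0,0,-5],
    [0.2,0,0,0,-10],
    [0.2,0,0,0,-15],
    [0.2,0,0,0,-15]
  ]
}}

```text
time: 7.15
tool_pos: [0.5688, -0.2411, 0.1607]
ee_rot: [3.14, -0.003, 0.981]
wrist_force: [4.0, -0.1, 1.3]
width: 0.0378
```

```bash
python3 - <<'E'
from h import *
o=robot.get_obs();print(o['tool_pos'],o['ee_rot'],o['width'],o['wrist_force'],o['wrist_torque'],o['joint_torque'][5])
s=snap('wrist','w6')
E
```

```text
[ 0.56875816 -0.24113732  0.16074278] [ 3.14031544 -0.00329427  0.98090726] 0.037794297235311164 [ 3.96632884 -0.14176163  1.34651124] [ 0.89633872 -1.15368031  0.59236236] 0.779458936303854
```

View pics/w6.png

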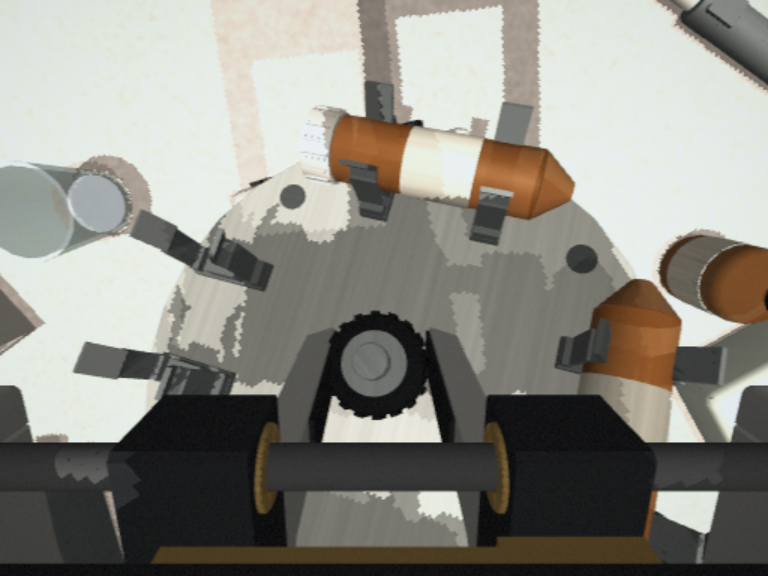

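```bash
cat >> h.py <<'E'
def unwrap(img15,s,p,h=.046):
    # rows radius 15..24mm, cols hub angle 0..360 (about hub, 0 = slot x)
    a=np.radians(np.arange(0,360,.5));r=np.arange(.012,.024,.00025)
    A,Rr=np.meshgrid(a,r);P=H(p,np.c_[(Rr*np.cos(A)).ravel(),(Rr*np.sin(A)).ravel(),np.full(A.size,h)])
    uv=proj(s,P).astype(np.float32)
    m=uv.reshape(*A.shape,2)*1.5+0.25
    return cv2.remap(img15,m[...,0].astype(np.float32),m[...,1].astype(np.float32),cv2.INTER_LINEAR)
def wcam(pos,rpy):
    s=load('wrist');o={}
    T=np.eye(4);T[:3,:3]=Rn.from_euler('xyz',rpy).as_matrix();T[:3,3]=pos
    T=T@s['hand_eye'];s['rotation']=T[:3,:3];s['position']=T[:3,3];return s
E
python3 - <<'E'
from h import *
p=np.load('p.npy')
L=[('w4',[.56822,-.2421,.1615],[3.13953,-.00017,1.23928]),('w5',[.5678,-.24306,.1614],[3.14027,.0026,1.4987]),('w6',[.56876,-.24114,.16074],[3.1403,-.0033,.9809])]
o=[]
for n,a,b in L:
    u=unwrap(cv2.imread(f'pics/{n}.png'),wcam(a,b),p);o.append(cv2.resize(u,(800,144)))
    s=wcam(a,b)
cv2.imwrite('pics/unw.png',np.vstack(o))
E
```

```text
(no output)
```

View pics/unw.png

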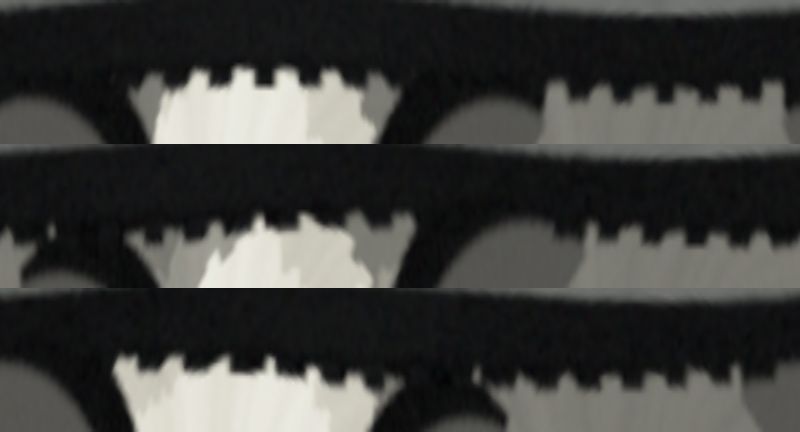

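Request:
{"op": "arm_command", "data": {
  "plan": [
    [0.2,0,0,0,-5],
    [0.2,0,0,0,-10],
    [0.2,0,0,0,-15],
    [0.2,0,0,0,-15]
  ]
}}

```text
time: 7.7
tool_pos: [0.5686, -0.241, 0.1608]
ee_rot: [3.141, -0.003, 0.719]
wrist_force: [4.4, 1.5, 2.3]
width: 0.0396
```

```bash
cat > look.py <<'E'
from h import *
import sys
n=sys.argv[1];h=float(sys.argv[2]) if len(sys.argv)>2 else .046
o=robot.get_obs();s=snap('wrist',n)
a=hubframe(np.load('p.npy'))[1][:,2]
print(o['tool_pos'],o['ee_rot'],o['width'],o['wrist_force'],o['wrist_torque'],o['wrist_torque']@a,o['time'])
u=cv2.resize(unwrap(cv2.imread(f'pics/{n}.png'),s,np.load('p.npy'),h),(800,144))
import os
if os.path.exists('prev.png'): u=np.vstack([cv2.imread('prev.png')[-288:],u])
cv2.imwrite('prev.png',u);cv2.imwrite(f'pics/u_{n}.png',u)
E
cp pics/unw.png prev.png; python3 look.py w7
```

```text
[ 0.56858753 -0.24100625  0.16084898] [ 3.14122989e+00 -2.84314866e-03  7.19202274e-01] 0.03959272915192076 [4.425209   1.54081975 2.33191596] [ 1.06323567 -1.31306195  0.60040507] -0.19531677822549992 7.7
```

View pics/u_w7.png

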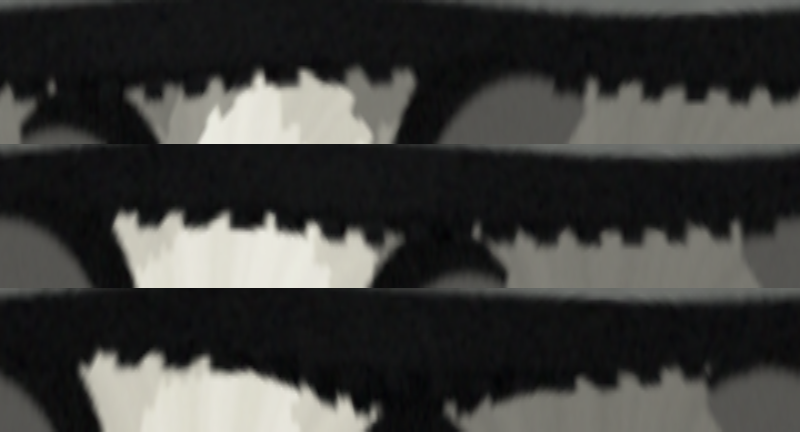

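Request:
{"op": "arm_command", "data": {
  "plan": [
    [0.55,0,0,0,0],
    [0.55,0,0,0,0],
    [0.55,0,0,0,10],
    [0.55,0,0,0,20],
    [0.55,0,0,0,30],
    [0.55,0,0,0,40],
    [0.55,0,0,0,50],
    [0.55,0,0,0,60],
    [0.55,0,0,0,60]
  ]
}}

```text
time: 8.88
tool_pos: [0.5665, -0.2425, 0.1596]
ee_rot: [-3.139, -0.001, 1.76]
wrist_force: [-0.2, 0.4, 0.1]
width: 0.0519
```

```bash
python3 look.py w8
```

```text
[ 0.56649374 -0.2424832   0.15958293] [-3.13866725e+00 -5.00123004e-04  1.75994388e+00] 0.05189983220462489 [-0.2333715   0.35995262  0.07420865] [ 0.09197246 -0.09074478 -0.01743982] -0.0732862255562953 8.875
```

View pics/u_w8.png

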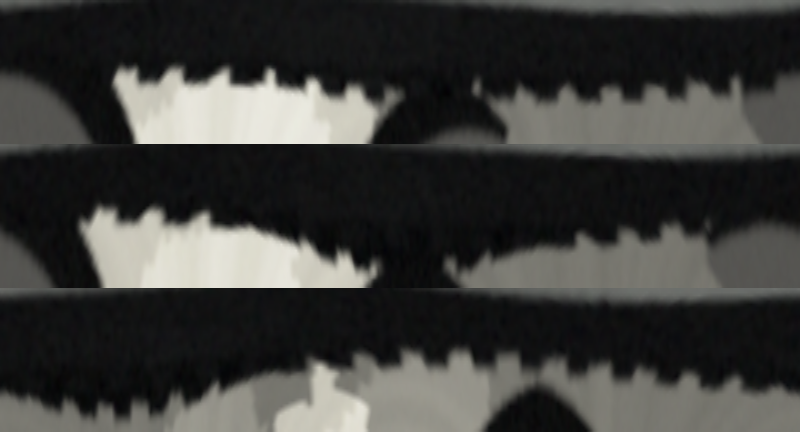

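View pics/w8.png

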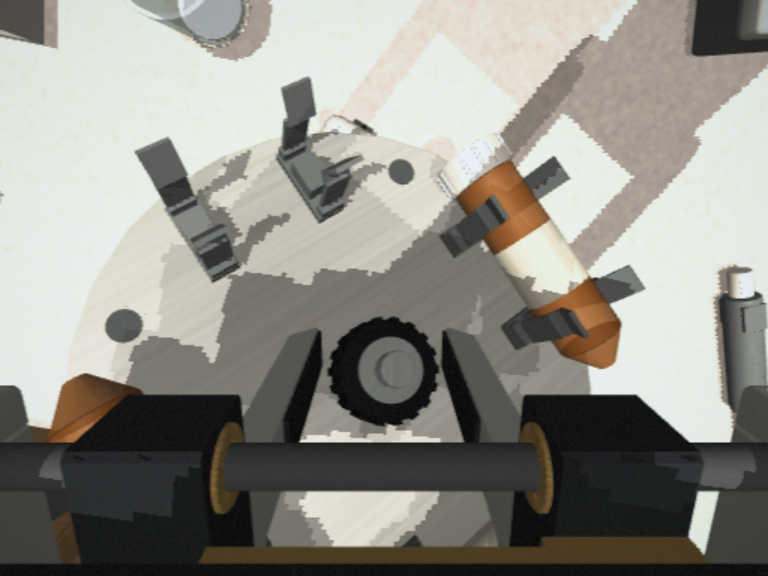

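Request:
{"op": "arm_command", "data": {
  "plan": [
    [0.2,0,0,0,0],
    [0.2,0,0,0,0],
    [0.2,0,0,0,0],
    [0.2,0,0,0,-10],
    [0.2,0,0,0,-20],
    [0.2,0,0,0,-30],
    [0.2,0,0,0,-40],
    [0.2,0,0,0,-50],
    [0.2,0,0,0,-60],
    [0.2,0,0,0,-60]
  ]
}}

```text
time: 10.18
tool_pos: [0.5671, -0.2386, 0.1607]
ee_rot: [-3.136, -0.004, 0.717]
wrist_force: [-3.4, 4.0, 1.9]
width: 0.0389
```

```bash
python3 look.py w9; python3 - <<'E'
from h import *
s=load('wrist');im=draw(s,np.load('p.npy'),cv2.imread('pics/w9.png'));cv2.imwrite('pics/w9o.png',im)
E
```

```text
[ 0.56714083 -0.23864738  0.16066798] [-3.13564172 -0.0036268   0.71730217] 0.03885225683095392 [-3.39138391  4.02033487  1.93363277] [ 1.57820116 -0.18676439  0.43949196] -0.39631788653513345 10.175
```

View pics/w9o.png

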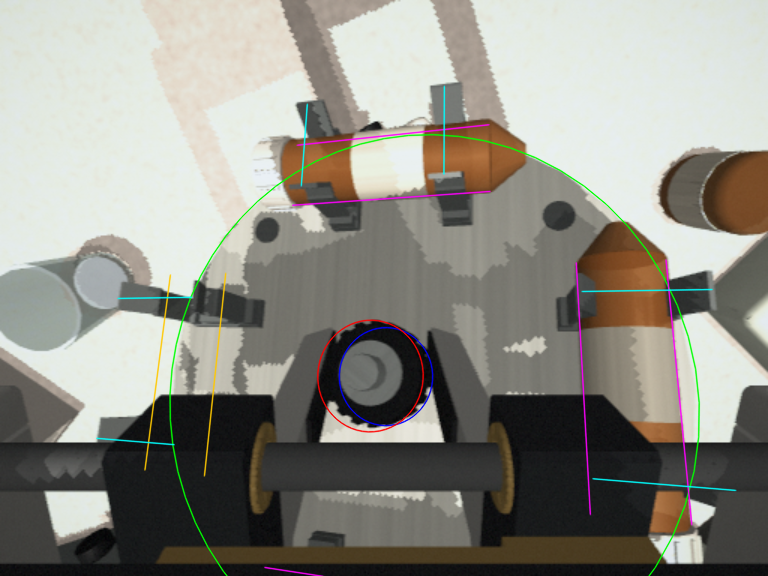

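View pics/u_w9.png

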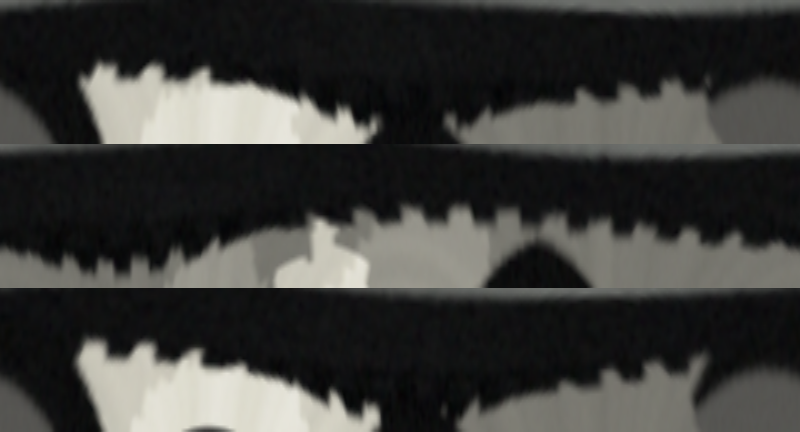

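```bash
cat > ov.py <<'E'
from h import *
import sys
p=np.load('p.npy');t=np.linspace(0,2*np.pi,90)
def ov(n,s):
    im=cv2.imread(f'pics/{n}.png');im=cv2.resize(im[260:460,260:500],None,fx=3,fy=3,interpolation=cv2.INTER_CUBIC)
    im=np.clip(im.astype(float)*2,0,255).astype(np.uint8)
    for h,c in ((.046,(0,0,255)),(.040,(0,255,0))):
        uv=((proj(s,H(p,np.c_[.02*np.cos(t),.02*np.sin(t),0*t+h]))*1.5+.25-[260,260])*3*16).astype(int)
        cv2.polylines(im,[uv.reshape(-1,1,2)],True,c,1,cv2.LINE_AA,4)
    return im
if __name__=='__main__':
    A=[ov('w4',wcam([.56822,-.2421,.1615],[3.13953,-.00017,1.23928])),ov('w9',load('wrist'))]
    cv2.imwrite('pics/ov9.png',cv2.resize(np.hstack(A),(800,334)))
E
python3 ov.py
```

```text
(no output)
```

View pics/ov9.png

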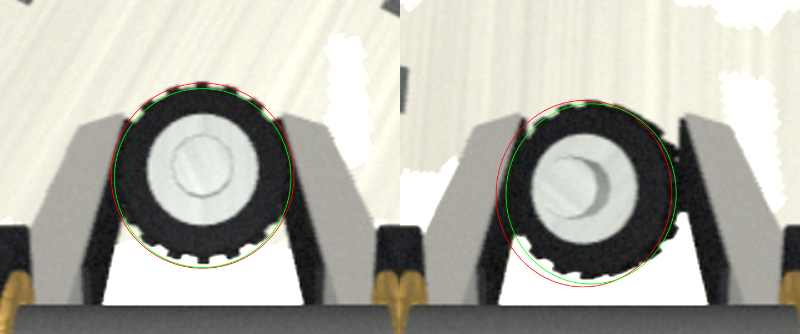

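Request:
{"op": "arm_command", "data": {
  "plan": [
    [0.55,0,0,0,0],
    [0.55,0,0,0,0],
    [0.55,0.001,-0.001,-0.003,10],
    [0.55,0.001,-0.001,-0.003,20],
    [0.55,0.001,-0.001,-0.003,30],
    [0.55,0.001,-0.001,-0.003,40],
    [0.55,0.001,-0.001,-0.003,50],
    [0.55,0.001,-0.001,-0.003,60],
    [0.2,0.001,-0.001,-0.003,60],
    [0.2,0.001,-0.001,-0.003,60]
  ]
}}

```text
time: 11.48
tool_pos: [0.5687, -0.2428, 0.1575]
ee_rot: [3.141, -0.0, 1.76]
wrist_force: [-0.3, 1.8, 0.5]
width: 0.0406
```

Request:
{"op": "arm_command", "data": {
  "plan": [
    [0.2,0,0,0,0],
    [0.2,0,0,0,-10],
    [0.2,0,0,0,-20],
    [0.2,0,0,0,-30],
    [0.2,0,0,0,-40],
    [0.2,0,0,0,-50],
    [0.2,0,0,0,-60],
    [0.2,0,0,0,-60]
  ]
}}

```text
time: 12.48
tool_pos: [0.5693, -0.2409, 0.157]
ee_rot: [-3.139, -0.004, 0.719]
wrist_force: [0.9, 4.4, -1.8]
width: 0.0395
```

```bash
python3 look.py w10; python3 - <<'E'
from ov import *
cv2.imwrite('pics/ov10.png',ov('w10',load('wrist')))
E
```

```text
[ 0.5693304  -0.24091016  0.1569763 ] [-3.13918872 -0.00379038  0.7190805 ] 0.03954293549328469 [ 0.86058203  4.40541757 -1.83732569] [ 1.63373463 -0.99299693  0.46605496] -0.5298820971908184 12.475
```

View pics/ov10.png

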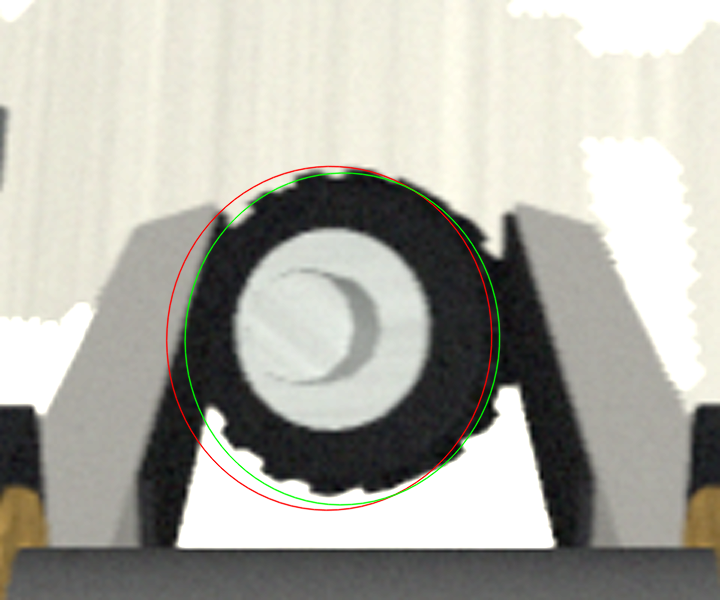

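Request:
{"op": "arm_command", "data": {
  "plan": [
    [0.55,0,0,0,0],
    [0.55,0,0,0,0],
    [0.55,0.001,0,-0.002,10],
    [0.55,0.001,0,-0.002,20],
    [0.55,0.001,0,-0.002,30],
    [0.55,0.001,0,-0.002,40],
    [0.55,0.001,0,-0.002,50],
    [0.55,0.001,0,-0.002,60],
    [0.2,0.001,0,-0.002,60],
    [0.2,0.001,0,-0.002,60]
  ]
}}

```text
time: 13.78
tool_pos: [0.5692, -0.2431, 0.1557]
ee_rot: [-3.141, -0.0, 1.76]
wrist_force: [-1.0, 1.5, 1.4]
width: 0.0404
```

Request:
{"op": "arm_command", "data": {
  "plan": [
    [0.2,0,0,0,0],
    [0.2,0,0,0,-10],
    [0.2,0,0,0,-20],
    [0.2,0,0,0,-30],
    [0.2,0,0,0,-40],
    [0.2,0,0,0,-50],
    [0.2,0,0,0,-60],
    [0.2,0,0,0,-60]
  ]
}}

```text
time: 14.78
tool_pos: [0.5717, -0.2441, 0.1571]
ee_rot: [3.135, -0.003, 0.717]
wrist_force: [4.8, -1.2, 2.2]
width: 0.0405
```

```bash
python3 look.py w11; python3 - <<'E'
from ov import *
cv2.imwrite('pics/ov11.png',ov('w11',load('wrist')))
E
```

```text
[ 0.57174585 -0.24414266  0.15712899] [ 3.13523478e+00 -2.57774659e-03  7.16755809e-01] 0.04052052571705023 [ 4.83594374 -1.23515736  2.21133186] [-0.12271962 -1.0040058  -0.02252262] -0.12369215261057759 14.775
```

View pics/ov11.png

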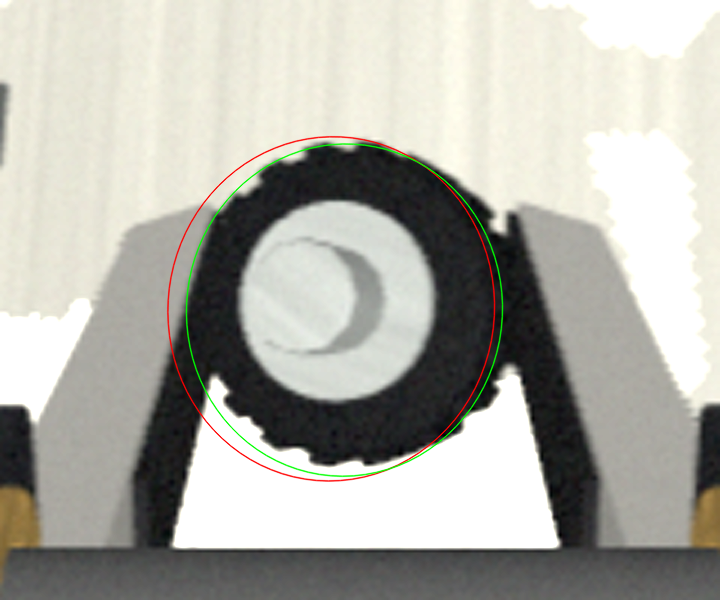

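View pics/u_w11.png

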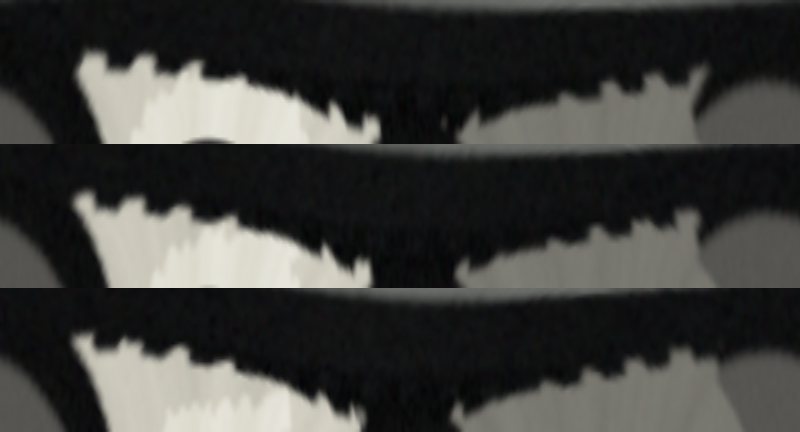

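```bash
python3 - <<'E'
from ov import *
A=[]
for n,a,b in [('w7',[.568588,-.241006,.160849],[3.14123,-.002843,.7192]),('w9',[.567141,-.238647,.160668],[-3.13564,-.003627,.7173]),('w10',[.56933,-.24091,.156976],[-3.139189,-.00379,.71908]),('w11',[.571746,-.244143,.157129],[3.135235,-.002578,.716756])]:
    A.append(cv2.resize(ov(n,wcam(a,b)),(400,333))[50:300])
cv2.imwrite('pics/ov4.png',np.vstack([np.hstack(A[:2]),np.hstack(A[2:])]))
E
```

```text
(no output)
```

View pics/ov4.png

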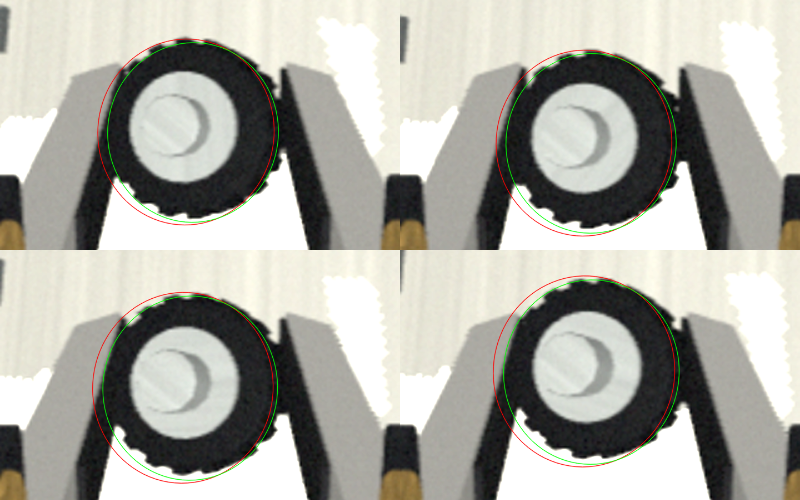

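Request:
{"op": "arm_command", "data": {
  "plan": [
    [0.7,0,0,0,0],
    [0.7,0,0,0,0],
    [0.7,-0.001,0,0.04,10],
    [0.7,-0.002,0.001,0.08,20],
    [0.75,-0.002,0.001,0.08,30],
    [0.75,-0.002,0.001,0.08,30]
  ]
}}

```text
time: 15.58
tool_pos: [0.567, -0.2419, 0.235]
ee_rot: [-3.14, -0.0, 1.237]
wrist_force: [0.1, 0.1, -0.8]
width: 0.0703
```

```bash
python3 look.py w12; python3 - <<'E'
from ov import *
p=np.load('p.npy')
s=load('wrist');im=draw(s,p,cv2.imread('pics/w12.png'));cv2.imwrite('pics/w12o.png',im)
s3=wcam([.567571,-.241425,.235694],[-3.1402,-.000357,1.23993])
for n,ss in (('w3',s3),('w12',s)):
    im=cv2.imread(f'pics/{n}.png');im=cv2.resize(im[230:400,260:500],(800,567),interpolation=cv2.INTER_CUBIC)
    cv2.imwrite(f'pics/z_{n}.png',np.clip(im*2.0,0,255).astype(np.uint8))
E
```

```text
[ 0.56698785 -0.24188175  0.23497406] [-3.13970118e+00 -4.84774826e-05  1.23739177e+00] 0.07029965649437328 [ 0.06278293  0.13678204 -0.79747014] [ 0.03262131 -0.09835649 -0.00612163] -0.03663169799564884 15.575
```

View pics/w12o.png

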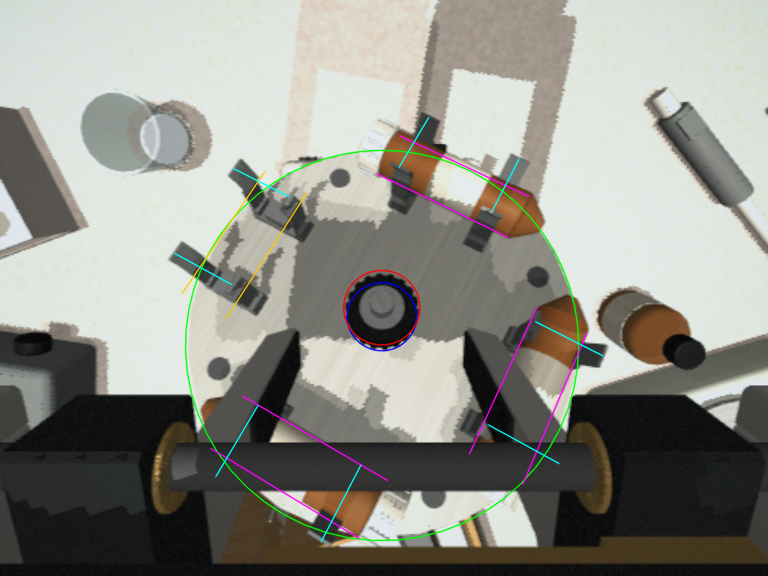

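View pics/z_w3.png

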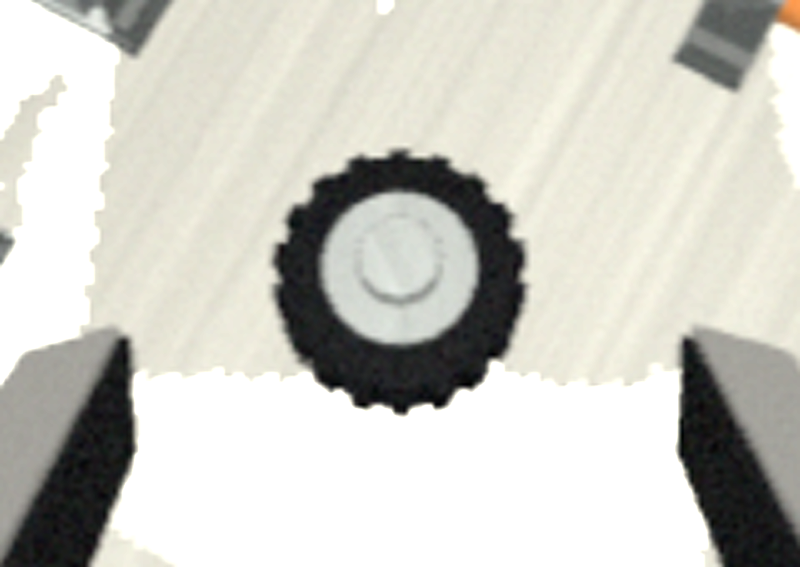

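View pics/z_w12.png

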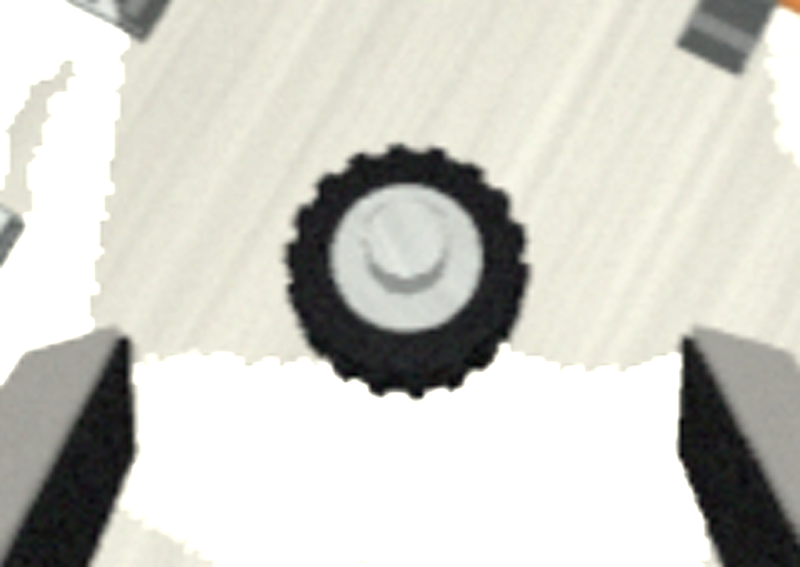

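```bash
cat > area.py <<'E'
from h import *
p=np.load('p.npy')
def areas(n):
    im=cv2.imread(f'pics/{n}.png').max(2)[230:400,330:440]
    dark=(im<60).astype(np.uint8)
    k,l,st,c=cv2.connectedComponentsWithStats(dark)
    i=1+np.argmax(st[1:,4]);m=(l==i).astype(np.uint8)
    cs,h=cv2.findContours(m,cv2.RETR_CCOMP,cv2.CHAIN_APPROX_NONE)
    outer=max(cs,key=cv2.contourArea)
    inner=sorted(cs,key=cv2.contourArea)[-2]
    return cv2.contourArea(outer),cv2.contourArea(inner),cv2.fitEllipse(inner),cv2.fitEllipse(cv2.convexHull(outer))
s3=wcam([.567571,-.241425,.235694],[-3.1402,-.000357,1.23993]);s=load('wrist')
for n,ss in (('w3',s3),('w12',s)):
    a=areas(n);print(n,a)
    for h in (.046,.043,.040):
        d=((H(p,[0,0,h])[0]-ss['position'])@ss['rotation'])[2];print(h,d,np.sqrt(a[1])*d,np.sqrt(a[0])*d,proj(ss,H(p,[0,0,h]))*1.5+.25-[330,230])
E
python3 area.py
```

```text
w3 (4330.0, 1768.5, ((49.33791732788086, 79.91258239746094), (46.954219818115234, 48.00481414794922), 88.16883087158203), ((49.39870834350586, 83.78571319580078), (75.22026824951172, 78.24440002441406), 0.4507408142089844))
0.046 0.23440289201001 9.85747076392458 15.424351504646873 [[50.36568196 75.39553365]]
0.043 0.23729842679745536 9.979238244131054 15.614885614411966 [[50.3811313  76.65030533]]
0.04 0.24019396158490072 10.10100572433753 15.805419724177058 [[50.39620817 77.87482451]]
w12 (4025.5, 1651.5, ((51.466575622558594, 76.82935333251953), (45.28498077392578, 46.5330696105957), 89.75138854980469), ((51.6256217956543, 80.58478546142578), (72.33360290527344, 75.47579956054688), 0.5504525303840637))
0.046 0.23381855226559486 9.502070672015666 14.83504549964698 [[51.54702215 76.57433264]]
0.043 0.23671369092386885 9.619725203145238 15.018732864516537 [[51.55673061 77.82051926]]
0.04 0.23960882958214277 9.737379734274809 15.202420229386087 [[51.56620447 79.03659111]]
```

Request:
{"op": "arm_command", "data": {
  "plan": [
    [0.75,0.003,-0.001,-0.04,10],
    [0.75,0.003,-0.001,-0.079,20],
    [0.75,0.003,-0.001,-0.079,30],
    [0.2,0.003,-0.001,-0.079,30],
    [0.2,0.003,-0.001,-0.079,30],
    [0.2,0.003,-0.001,-0.079,30],
    [0.2,0.003,-0.001,-0.079,30]
  ]
}}

```text
time: 16.5
tool_pos: [0.5707, -0.2429, 0.1557]
ee_rot: [-3.141, -0.001, 1.762]
wrist_force: [1.3, 0.4, -1.0]
width: 0.0403
```

Request:
{"op": "arm_command", "data": {
  "plan": [
    [0.2,0,0,0,-10],
    [0.2,0,0,0,-20],
    [0.2,0,0,0,-30],
    [0.2,0,0,0,-40],
    [0.2,0,0,0,-50],
    [0.2,0,0,0,-50]
  ]
}}

```text
time: 17.25
tool_pos: [0.5751, -0.2464, 0.1582]
ee_rot: [3.127, -0.001, 0.888]
wrist_force: [10.1, -8.6, -2.3]
width: 0.0387
```

```bash
python3 look.py w13
```

```text
[ 0.57511834 -0.24638349  0.15816624] [ 3.12732898e+00 -1.45124894e-03  8.88295518e-01] 0.038700849677190945 [10.10610853 -8.59883703 -2.31731405] [-1.25144231 -1.91324214  0.02464181] 0.3042854927645842 17.25
```

Request:
{"op": "arm_command", "data": {
  "plan": [
    [0.7,0,0,0,0],
    [0.7,0,0,0,0],
    [0.7,-0.001,0,0.04,10],
    [0.75,-0.003,0.001,0.079,20],
    [0.75,-0.003,0.001,0.079,20],
    [0.75,-0.003,0.001,0.079,20]
  ]
}}

```text
time: 18.05
tool_pos: [0.5672, -0.2416, 0.2344]
ee_rot: [-3.14, -0.001, 1.238]
wrist_force: [-1.0, -0.3, -0.9]
width: 0.0703
```

```bash
python3 look.py w14; python3 - <<'E'
from h import *
L=[]
for n in ('w12','w14'):
    im=cv2.imread(f'pics/{n}.png');im=cv2.resize(im[240:370,320:450],(400,400),interpolation=cv2.INTER_CUBIC)
    L.append(np.clip(im*2.0,0,255).astype(np.uint8))
cv2.imwrite('pics/z14.png',np.hstack(L))
E
sed -i "s/('w12',s)/('w14',s)/" area.py; python3 area.py | tail -4
```

```text
[ 0.5672475  -0.2415716   0.23435736] [-3.13990830e+00 -5.51599875e-04  1.23794582e+00] 0.07028208096814201 [-0.99001981 -0.31002283 -0.88177252] [ 0.05789623 -0.02297494 -0.00532159] -0.03571588686154367 18.05
w14 (4052.5, 1657.0, ((50.848514556884766, 76.82321166992188), (45.599918365478516, 46.34321975708008), 83.4897689819336), ((50.98841094970703, 80.75131225585938), (72.47196197509766, 75.95429992675781), 1.837177038192749))
0.046 0.23318198545294075 9.49196766371483 14.844190104951503 [[50.78886534 76.64503078]]
0.043 0.23607729011455358 9.609824702161644 15.028503025717017 [[50.80386208 77.89256965]]
0.04 0.23897259477616636 9.727681740608457 15.212815946482527 [[50.81849544 79.10987906]]
```

View pics/z14.png

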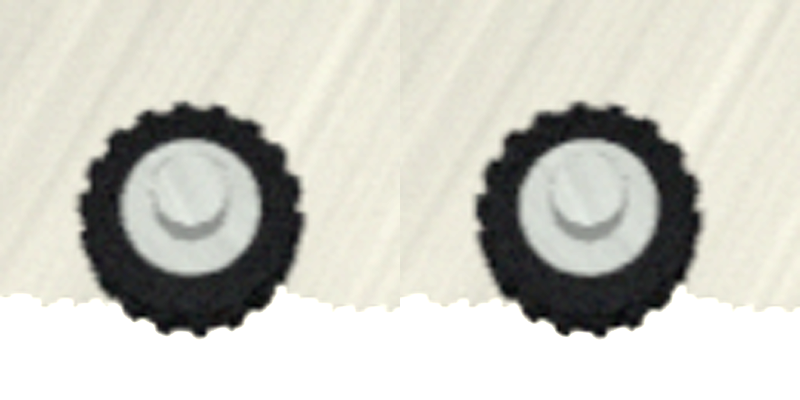

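```bash
python3 - <<'E'
from h import *
s=snap('side','side2')
for l in ['tube_middle','cradle']:
    for m in finder.masks_of(l,'side')[:4]:
        ys,xs=np.nonzero(m['pixels']);u,v=xs.mean(),ys.mean()
        d=np.c_[xs,ys]-[u,v];w,V=np.linalg.eigh(d.T@d)
        z=.035 if l[0]=='t' else .01
        a=onz(s,*( [u,v]+V[:,1]*20),z)-onz(s,*([u,v]-V[:,1]*20),z)
        print(l,round(m['p'],2),u,v,onz(s,u,v,z),np.degrees(np.arctan2(a[1],a[0])))
print(robot.get_obs()['time'])
E
```

```text
tube_middle 0.89 172.00489396411092 317.4584013050571 [0.70651488 0.33415864 0.035     ] 108.24224282054888
tube_middle 0.63 229.26404494382024 260.1198501872659 [0.5946025  0.16573323 0.035     ] 24.362648420394606
tube_middle 0.56 298.9870801033592 263.9250645994832 [0.4140039  0.15601734 0.035     ] 119.05259445116133
cradle 0.77 230.84279475982532 271.17903930131007 [0.58873085 0.18391652 0.01      ] 24.34135586613162
18.25
```

Request:
{"op": "arm_command", "data": {
  "plan": [
    [1,0,0,0.06,0],
    [1,0,0.02,0.11,5],
    [1,0.005,0.08,0.12,11],
    [1,0.01,0.14,0.12,17],
    [1,0.015,0.2,0.12,23],
    [1,0.02,0.26,0.11,29],
    [1,0.024,0.32,0.08,35],
    [1,0.028,0.37,0.04,41],
    [1,0.028,0.407,0,43],
    [1,0.028,0.407,0,43]
  ]
}}

```text
time: 19.5
tool_pos: [0.5926, 0.1674, 0.2286]
ee_rot: [-3.13, -0.004, 1.994]
wrist_force: [-0.1, -0.5, -0.2]
width: 0.0938
```

```bash
python3 - <<'E'
from h import *
o=robot.get_obs();print(o['tool_pos'],o['ee_rot'],o['time'])
s=snap('wrist','w15')
for l in ['tube_middle','cradle']:
    for m in finder.masks_of(l,'wrist')[:4]:
        ys,xs=np.nonzero(m['pixels']);u,v=xs.mean(),ys.mean()
        d=np.c_[xs,ys]-[u,v];w,V=np.linalg.eigh(d.T@d)
        z=.032 if l[0]=='t' else .01
        a=onz(s,*( [u,v]+V[:,1]*20),z)-onz(s,*([u,v]-V[:,1]*20),z)
        print(l,round(m['p'],2),u,v,m['extent'],onz(s,u,v,z),np.degrees(np.arctan2(a[1],a[0])))
E
```

```text
[0.59255365 0.16744155 0.22864986] [-3.1298763  -0.00358989  1.99391636] 19.5
tube_middle 0.88 298.23738656987297 27.958983666061705 [252.4, 14.0, 351.1, 46.4] [0.41552034 0.14427313 0.032     ] -60.622205793787415
tube_middle 0.82 251.7018544935806 171.93675701378982 [235.8, 131.2, 266.1, 219.3] [0.59015867 0.16417927 0.032     ] 24.104157665339347
tube_middle 0.61 314.32307692307694 284.629304029304 [282.3, 269.0, 355.1, 296.0] [0.70181616 0.31172328 0.032     ] -70.9401482954215
cradle 0.66 252.20717948717947 170.33128205128205 [226.7, 131.9, 276.9, 209.5] [0.59160467 0.16549843 0.01      ] 25.290814387395095
```

View pics/w15.png

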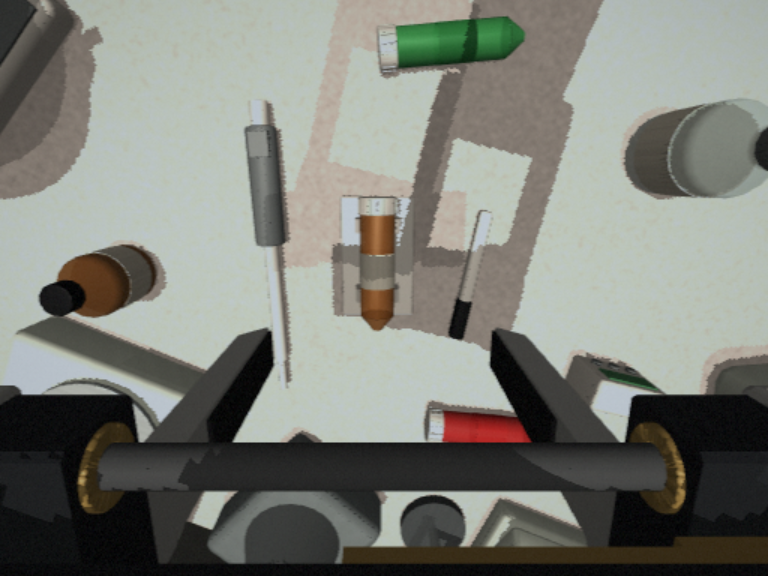

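```bash
python3 - <<'E'
from h import *
o=robot.get_obs();print(o['tool_pos'],o['ee_rot'],o['time'])
s=snap('wrist','w16')
ms=[m for m in finder.masks_of('tube_middle','wrist') if abs(m['extent'][0]-236)<15]
m=ms[0];ys,xs=np.nonzero(m['pixels']);print(m['extent'])
pts=np.array([onz(s,x,y,.032)[:2] for x,y in zip(xs,ys)])
c=pts.mean(0);w,V=np.linalg.eigh(np.cov((pts-c).T));ax=V[:,1]*np.sign(V[0,1]);n=np.array([-ax[1],ax[0]])
t=(pts-c)@ax;q=(pts-c)@n
print(c,np.degrees(np.arctan2(ax[1],ax[0])),t.min(),t.max(),q.min(),q.max())
print('mid',c+ax*(t.min()+t.max())/2+n*(q.min()+q.max())/2)
# side triangulation
s2=load('side');
P=np.r_[c+ax*(t.min()+t.max())/2+n*(q.min()+q.max())/2,.032]
print('side proj',proj(s2,P),'scene',robot.get_obs()['time'])
im=cv2.imread('pics/w16.png')[170:360,300:460];cv2.imwrite('pics/w16z.png',cv2.resize(im,(505,600),interpolation=cv2.INTER_CUBIC))
E
```

```text
[0.59605791 0.16429296 0.23640294] [3.14065889e+00 7.91728316e-04 1.98865612e+00] 19.65
[243.6, 130.0, 270.2, 214.8]
[0.59140096 0.1638609 ] 24.197314493029314 -0.05275015784231773 0.06315671012540859 -0.017723699726215514 0.017817085848442174
mid [0.59612794 0.16603621]
side proj [[228.71378083 260.73505295]] scene 19.75
```

View pics/w16z.png

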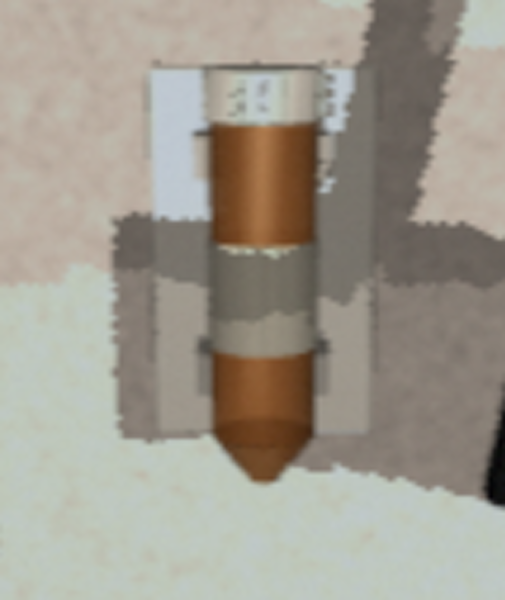

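Request:
{"op": "arm_command", "data": {
  "plan": [
    [0.7,-0.003,0.0005,-0.055,0],
    [0.65,-0.003,0.0005,-0.11,0],
    [0.65,-0.003,0.0005,-0.165,0],
    [0.65,-0.003,0.0005,-0.21,0],
    [0.65,-0.003,0.0005,-0.222,0],
    [0.65,-0.003,0.0005,-0.222,0],
    [0.2,-0.003,0.0005,-0.222,0],
    [0.2,-0.003,0.0005,-0.222,0],
    [0.2,-0.003,0.0005,-0.222,0],
    [0.2,-0.003,0.0005,-0.222,0]
  ]
}}

```text
time: 21.0
tool_pos: [0.5938, 0.1646, 0.0147]
ee_rot: [3.14, 0.003, 1.99]
wrist_force: [0.6, -3.4, 1.9]
width: 0.0291
```

```bash
python3 - <<'E'
from h import *
o=robot.get_obs();print(o['tool_pos'],o['ee_rot'],o['width'],o['wrist_force'],o['time'])
s=snap('wrist','w17')
E
```

```text
[0.59383184 0.16456574 0.01467651] [3.13957035e+00 2.75900939e-03 1.98970552e+00] 0.02914766845754187 [ 0.64914246 -3.42230413  1.89894097] 21.0
```

View pics/w17.png

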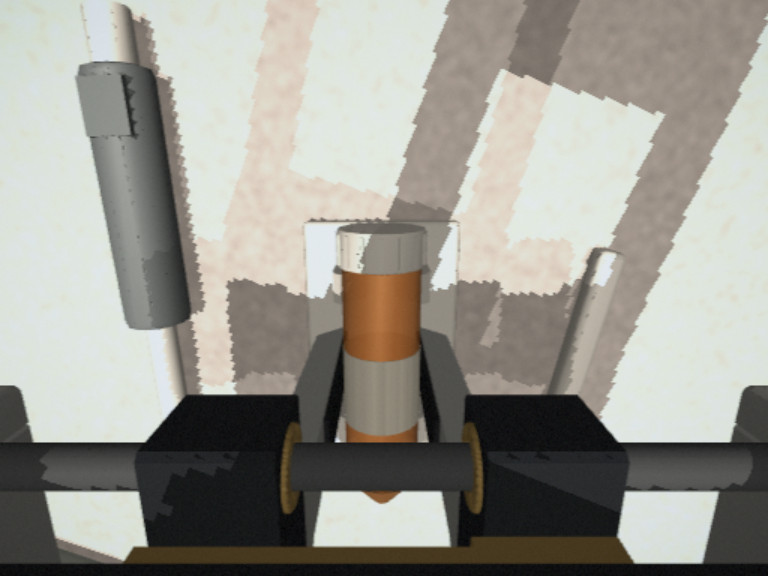

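Request:
{"op": "arm_command", "data": {
  "plan": [
    [0.5,0,0,0,0],
    [0.5,0,0,0,0],
    [0.5,-0.002,-0.001,0.006,0],
    [0.2,-0.002,-0.001,0.006,0],
    [0.2,-0.002,-0.001,0.006,0],
    [0.2,-0.002,-0.001,0.006,0]
  ]
}}

```text
time: 21.8
tool_pos: [0.5913, 0.1635, 0.0198]
ee_rot: [3.141, 0.002, 1.989]
wrist_force: [1.2, -2.6, -0.4]
width: 0.0296
```

```bash
python3 - <<'E'
from h import *
o=robot.get_obs();print(o['tool_pos'],o['ee_rot'],o['width'],o['wrist_force'],o['time'])
s=snap('wrist','w18')
E
```

```text
[0.59126264 0.16349378 0.01984653] [3.14102704e+00 2.04314596e-03 1.98944866e+00] 0.029576610437295238 [ 1.2033673  -2.64512412 -0.40731065] 21.8
```

View pics/w18.png

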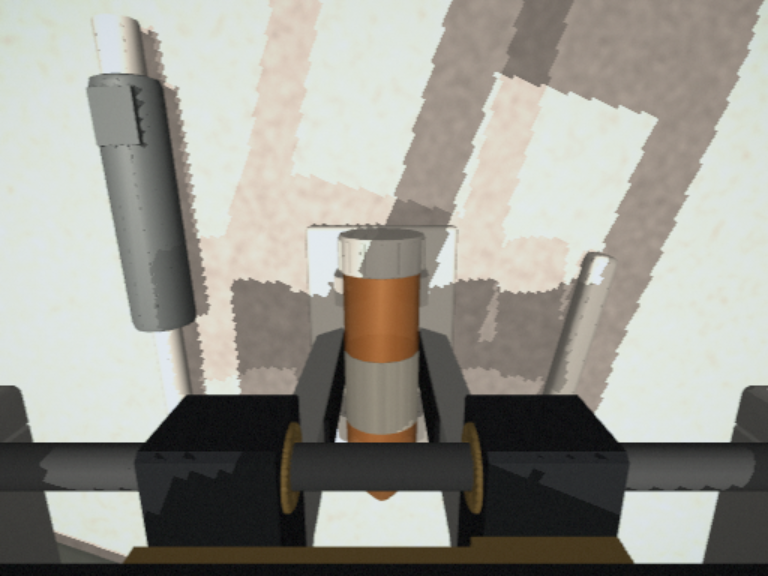

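Request:
{"op": "arm_command", "data": {
  "plan": [
    [0.2,0,0,0.04,0],
    [0.2,0,0,0.1,0],
    [0.2,0,-0.01,0.16,-8],
    [0.2,-0.02,-0.05,0.2,-17],
    [0.2,-0.04,-0.1,0.22,-27],
    [0.2,-0.06,-0.16,0.22,-37],
    [0.2,-0.08,-0.22,0.22,-47],
    [0.2,-0.1,-0.28,0.22,-56],
    [0.2,-0.12,-0.34,0.22,-65],
    [0.2,-0.128,-0.39,0.22,-75]
  ]
}}

```text
time: 23.1
tool_pos: [0.4616, -0.2265, 0.2392]
ee_rot: [-3.14, -0.001, 0.675]
wrist_force: [0.4, 0.2, -0.5]
width: 0.0293
```

Request:
{"op": "arm_command", "data": {
  "plan": [
    [0.2,0,-0.04,0,0],
    [0.2,0,-0.06,-0.01,0],
    [0.2,0,-0.06,-0.01,0],
    [0.2,0,-0.06,-0.01,0]
  ]
}}

```text
time: 23.6
tool_pos: [0.4629, -0.2839, 0.2291]
ee_rot: [-3.14, -0.001, 0.682]
wrist_force: [0.7, -0.8, -0.5]
width: 0.029
```

```bash
python3 - <<'E'
from h import *
o=robot.get_obs();print(o['tool_pos'],o['ee_rot'],o['width'],o['wrist_force'],o['time'])
s=snap('wrist','w19');p=np.load('p.npy')
cv2.imwrite('pics/w19o.png',draw(s,p,cv2.imread('pics/w19.png')))
s=snap('side','side3');cv2.imwrite('pics/side3z.png',cv2.resize(draw(s,p,cv2.imread('pics/side3.png'))[60:310,260:530],(648,600)))
s=snap('scene','scene3');cv2.imwrite('pics/scene3z.png',cv2.resize(draw(s,p,cv2.imread('pics/scene3.png'))[140:340,260:460],(600,600)))
E
```

```text
[ 0.46288116 -0.28386827  0.22909345] [-3.13998226e+00 -7.92365359e-04  6.82364086e-01] 0.028959389339139822 [ 0.69109616 -0.7532924  -0.49399563] 23.6
```

View pics/w19o.png

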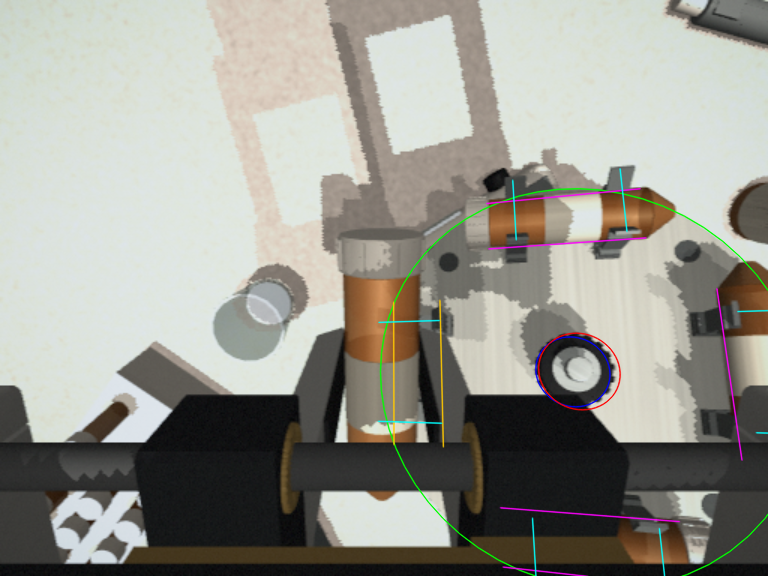

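View pics/side3z.png

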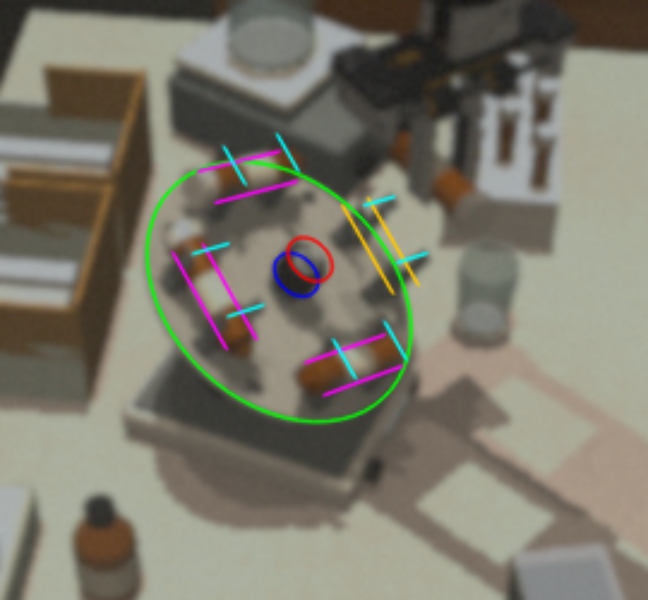

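View pics/scene3z.png

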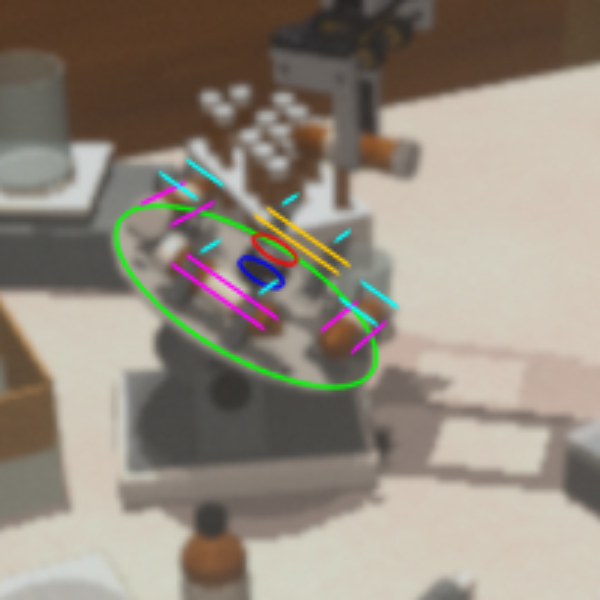

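```bash
cp last_wrist.npz w19.npz; python3 - <<'E'
from h import *
p=np.load('p.npy')
s=wcam([.566988,-.241882,.234974],[-3.139701,-.00005,1.237392])
a=draw(s,p,cv2.imread('pics/w12.png'))[140:340,150:350]
s=wcam([.567247,-.241572,.234357],[-3.1399,-.00055,1.23795])
b=draw(s,p,cv2.imread('pics/w14.png'))[140:340,150:350]
c=cv2.imread('pics/w19.npz') if 0 else cv2.imread('pics/w12.png')[140:340,150:350]
cv2.imwrite('pics/clips.png',np.hstack([cv2.resize(x,(400,400),interpolation=cv2.INTER_CUBIC) for x in (b,c)]))
E
```

```text
(no output)
```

View pics/clips.png

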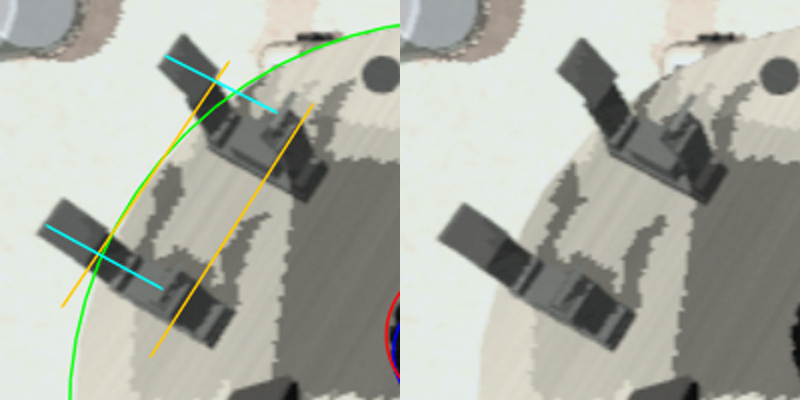

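```bash
python3 - <<'E'
from h import *
p=np.load('p.npy')
s=wcam([.567571,-.241425,.235694],[-3.1402,-.000357,1.23993])
a=draw(s,p,cv2.imread('pics/w3.png'))[140:340,150:350]
s=wcam([.567247,-.241572,.234357],[-3.1399,-.00055,1.23795])
b=draw(s,p,cv2.imread('pics/w14.png'))[140:340,150:350]
cv2.imwrite('pics/clips2.png',np.hstack([cv2.resize(x,(400,400),interpolation=cv2.INTER_CUBIC) for x in (a,b)]))
E
```

```text
(no output)
```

View pics/clips2.png

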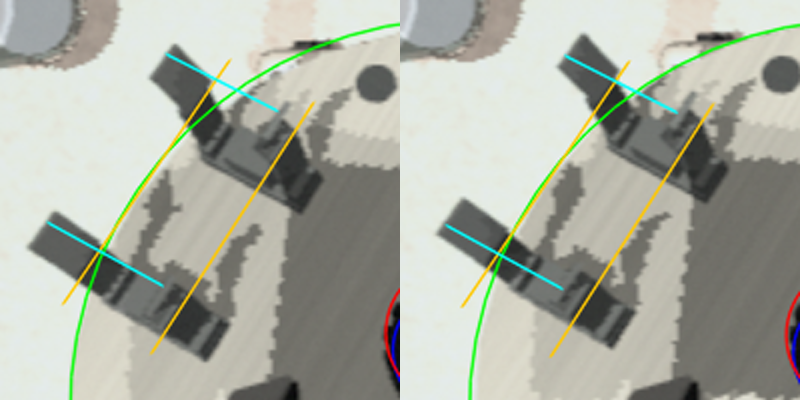

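```bash
python3 - <<'E'
from h import *
A=[];Rr=[]
for i in range(5):
    o=robot.get_obs();A.append(o['tool_pos']);e=np.array(o['ee_rot']);e[0]=e[0]%(2*np.pi);Rr.append(e);s=snap('wrist','w20' if i==4 else None)
A=np.array(A);Rr=np.array(Rr);print(A.std(0),Rr.std(0),A.mean(0),Rr.mean(0))
s=wcam(A.mean(0),Rr.mean(0));p=np.load('p.npy')
im=draw(s,p,cv2.imread('pics/w20.png'))
cv2.imwrite('pics/w20o.png',cv2.resize(im[150:440,340:768],(800,542)))
E
```

```text
[8.99349046e-05 2.68869487e-04 4.76889101e-05] [9.83566993e-05 1.22909226e-04 4.00073771e-04] [ 0.46300982 -0.2845323   0.22999217] [ 3.14093540e+00 -5.01393753e-04  6.82274947e-01]
```

View pics/w20o.png

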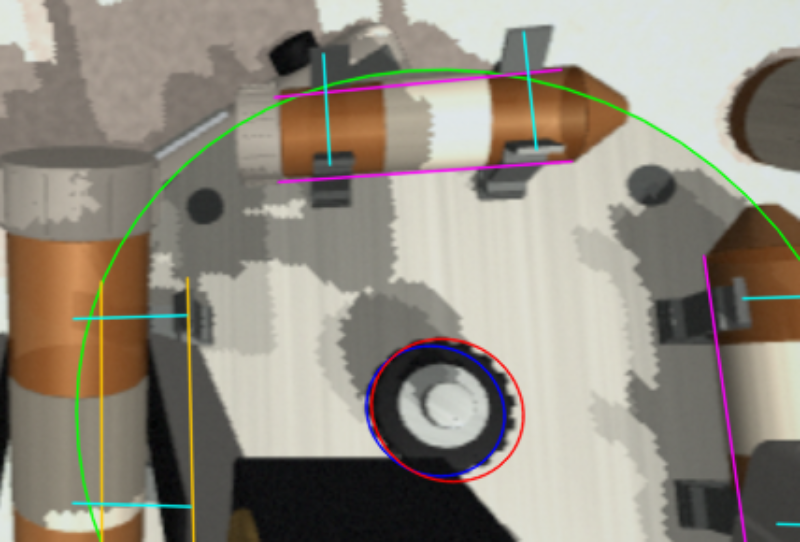

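Request:
{"op": "arm_command", "data": {
  "plan": [
    [0.2,0.013,-0.006,-0.03,0],
    [0.2,0.0265,-0.0116,-0.06,0],
    [0.2,0.0265,-0.0116,-0.06,0],
    [0.2,0.0265,-0.0116,-0.06,0]
  ]
}}

```text
time: 24.5
tool_pos: [0.4893, -0.2967, 0.1706]
ee_rot: [3.141, -0.001, 0.681]
wrist_force: [0.2, 1.1, -0.6]
width: 0.0293
```

```bash
cat > st.py <<'E'
from h import *
import sys
n=sys.argv[1]
o=robot.get_obs();p=np.load('p.npy');_,R=hubframe(p)
fin=H(p,[.09,-.0054,.03])[0]-[0,0,.0121]
print('tcp',o['tool_pos'].round(4),'slotframe off mm',((o['tool_pos']-fin)@R*1e3).round(1),'F',o['wrist_force'].round(1),'Fslot',(o['wrist_force']@R).round(1),'T',o['wrist_torque'].round(2),o['width'].round(4),o['time'])
for c in sys.argv[2:]:
    s=snap(c,n+c)
    if c=='scene': cv2.imwrite('pics/'+n+c+'.png',cv2.resize(cv2.imread('pics/'+n+c+'.png')[140:340,260:460],(600,600),interpolation=cv2.INTER_CUBIC))
    if c=='side': cv2.imwrite('pics/'+n+c+'.png',cv2.resize(cv2.imread('pics/'+n+c+'.png')[60:310,260:530],(648,600),interpolation=cv2.INTER_CUBIC))
E
python3 st.py a1 wrist scene side
```

```text
Traceback (most recent call last):
  File "st.py", line 6, in <module>
    print('tcp',o['tool_pos'].round(4),'slotframe off mm',((o['tool_pos']-fin)@R*1e3).round(1),'F',o['wrist_force'].round(1),'Fslot',(o['wrist_force']@R).round(1),'T',o['wrist_torque'].round(2),o['width'].round(4),o['time'])
                                                                                                                                                                                                  ^^^^^^^^^^^^^^^^
AttributeError: 'float' object has no attribute 'round'
```

```bash
sed -i "s/o\['width'\].round(4)/round(o['width'],4)/" st.py; python3 st.py a1 wrist scene
```

```text
tcp [ 0.4893 -0.2967  0.1706] slotframe off mm [ 0.3  0.8 35. ] F [ 0.2  1.1 -0.6] Fslot [-0.8 -0.9 -0.5] T [ 0.29 -0.16  0.05] 0.0293 24.5
```

View pics/a1wrist.png

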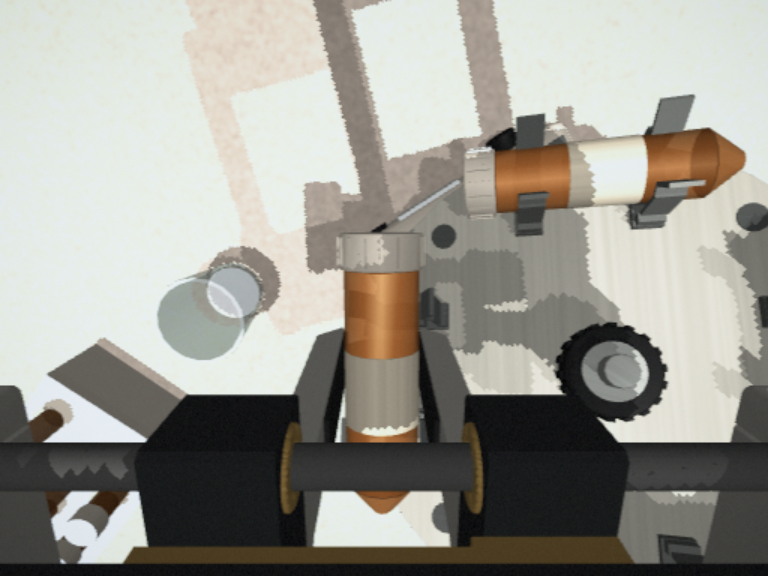

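View pics/a1scene.png

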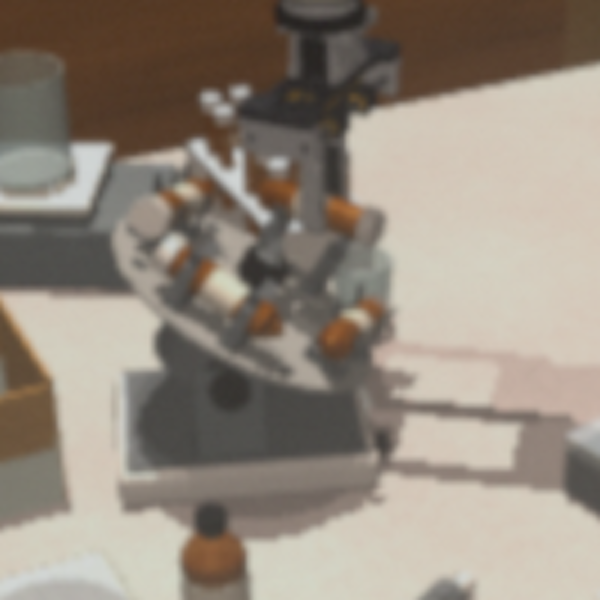

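Request:
{"op": "arm_command", "data": {
  "plan": [
    [0.2,0.0028,-0.001,-0.0052,0],
    [0.2,0.0057,-0.002,-0.0104,0],
    [0.2,0.0057,-0.002,-0.0104,0]
  ]
}}

```text
time: 24.98
tool_pos: [0.4955, -0.2995, 0.1596]
ee_rot: [3.14, -0.001, 0.681]
wrist_force: [2.5, 1.0, 3.5]
width: 0.029
```

```bash
python3 st.py a2
```

```text
tcp [ 0.4955 -0.2995  0.1596] slotframe off mm [ 0.7  1.4 22.1] F [2.5 1.  3.5] Fslot [-3.2  2.3  2. ] T [ 0.2  -0.36  0.11] 0.029 24.975
```

Request:
{"op": "arm_command", "data": {
  "plan": [
    [0.2,0.0015,0,-0.004,0],
    [0.2,0.003,-0.0003,-0.0075,0],
    [0.2,0.003,-0.0003,-0.0075,0]
  ]
}}

```text
time: 25.35
tool_pos: [0.4977, -0.2997, 0.1525]
ee_rot: [3.141, 0.0, 0.68]
wrist_force: [-0.6, 2.1, 6.4]
width: 0.0293
```

```bash
python3 st.py a3 wrist scene
```

```text
tcp [ 0.4977 -0.2997  0.1525] slotframe off mm [ 1.1 -0.3 14.9] F [-0.6  2.1  6.4] Fslot [-2.6  1.   6.1] T [0.23 0.08 0.06] 0.0293 25.35
```

View pics/a3wrist.png

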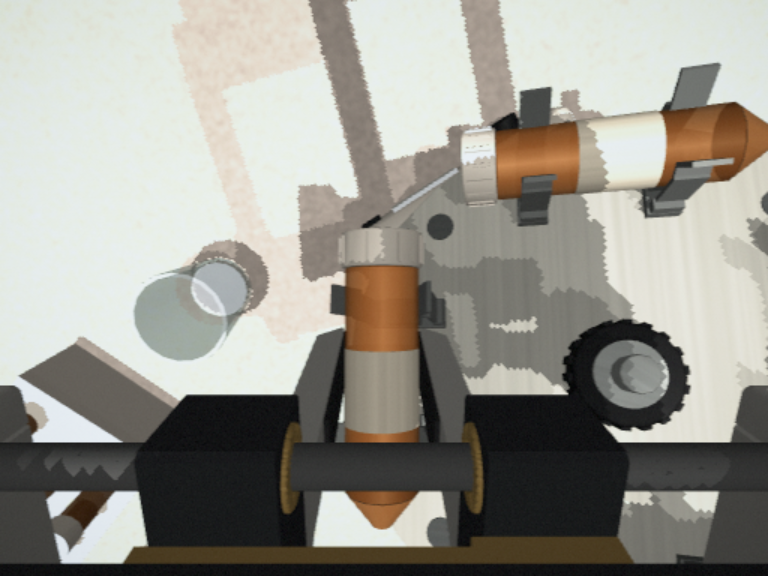

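View pics/a3scene.png

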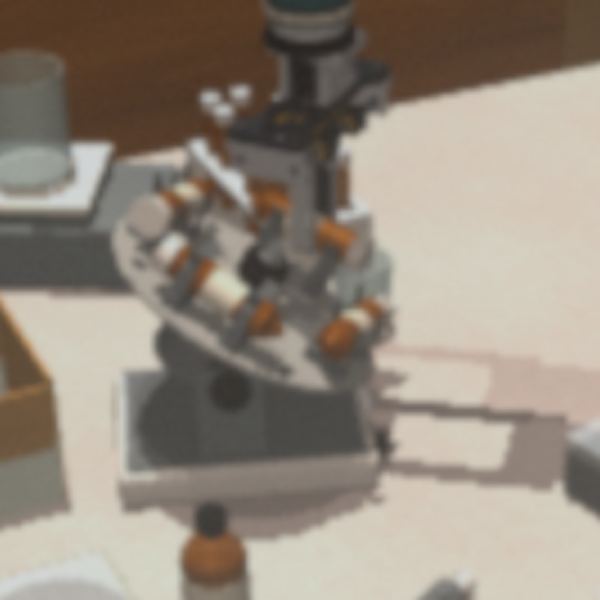

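Request:
{"op": "arm_command", "data": {
  "plan": [
    [0.2,0.0022,0,-0.0035,0],
    [0.2,0.0045,-0.0006,-0.0067,0],
    [0.2,0.0045,-0.0006,-0.0067,0]
  ]
}}

```text
time: 25.82
tool_pos: [0.5016, -0.3004, 0.1453]
ee_rot: [-3.141, 0.001, 0.68]
wrist_force: [-1.6, 1.2, 5.3]
width: 0.0294
```

```bash
python3 st.py a4 wrist
```

```text
tcp [ 0.5016 -0.3004  0.1453] slotframe off mm [ 0.5 -0.8  6.7] F [-1.6  1.2  5.3] Fslot [-1.   0.6  5.5] T [0.28 0.36 0.16] 0.0294 25.825
```

View pics/a4wrist.png

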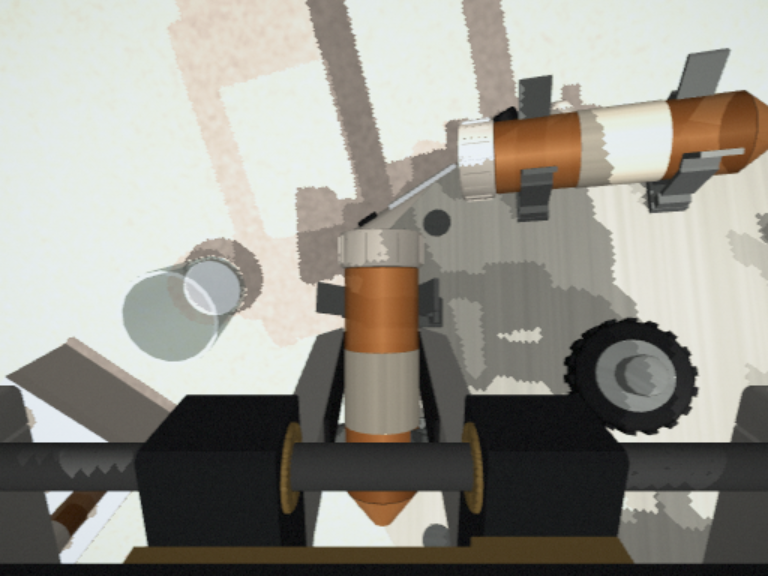

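Request:
{"op": "arm_command", "data": {
  "plan": [
    [0.2,0.002,-0.0008,-0.003,0],
    [0.2,0.004,-0.0014,-0.0056,0],
    [0.2,0.004,-0.0014,-0.0056,0]
  ]
}}

```text
time: 26.25
tool_pos: [0.5038, -0.3012, 0.1403]
ee_rot: [-3.138, 0.004, 0.68]
wrist_force: [-6.6, 4.2, 9.9]
width: 0.0291
```

```bash
python3 st.py a5 wrist
```

```text
tcp [ 0.5038 -0.3012  0.1403] slotframe off mm [ 0.9 -1.1  1.2] F [-6.6  4.2  9.9] Fslot [-0.9 -2.3 12.4] T [ 0.53  1.17 -0.02] 0.0291 26.25
```

View pics/a5wrist.png

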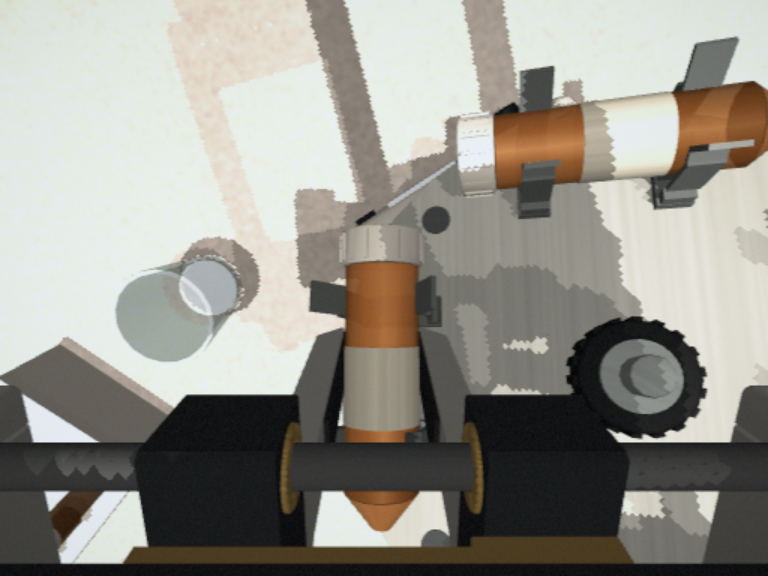

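Request:
{"op": "arm_command", "data": {
  "plan": [
    [0.2,0.001,-0.0004,-0.002,0],
    [0.2,0.0021,-0.0008,-0.004,0],
    [0.2,0.0021,-0.0008,-0.004,0]
  ]
}}

```text
time: 26.68
tool_pos: [0.5059, -0.3022, 0.1354]
ee_rot: [-3.138, 0.004, 0.679]
wrist_force: [-6.0, 2.8, 6.6]
width: 0.0291
```

```bash
python3 st.py a6 wrist scene
```

```text
tcp [ 0.5059 -0.3022  0.1354] slotframe off mm [ 1.3 -1.4 -4.2] F [-6.   2.8  6.6] Fslot [ 0.5 -2.4  9. ] T [ 0.37  0.94 -0.08] 0.0291 26.675
```

View pics/a6wrist.png

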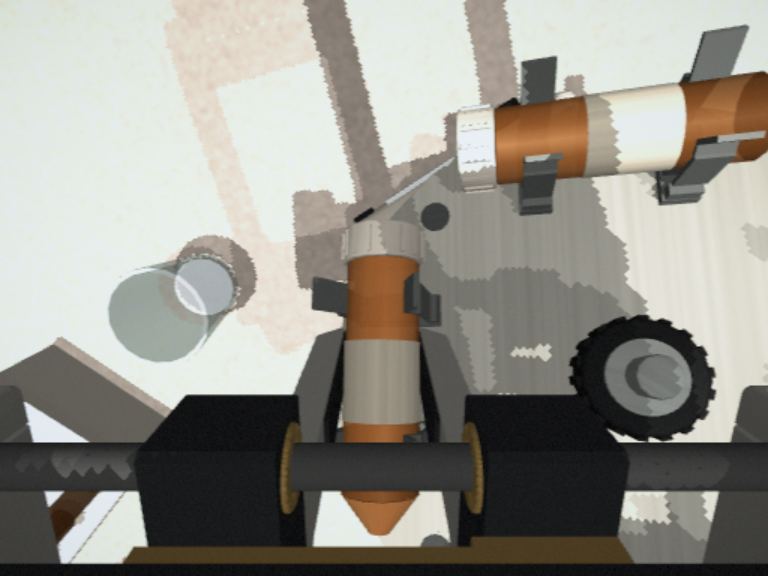

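View pics/a6scene.png

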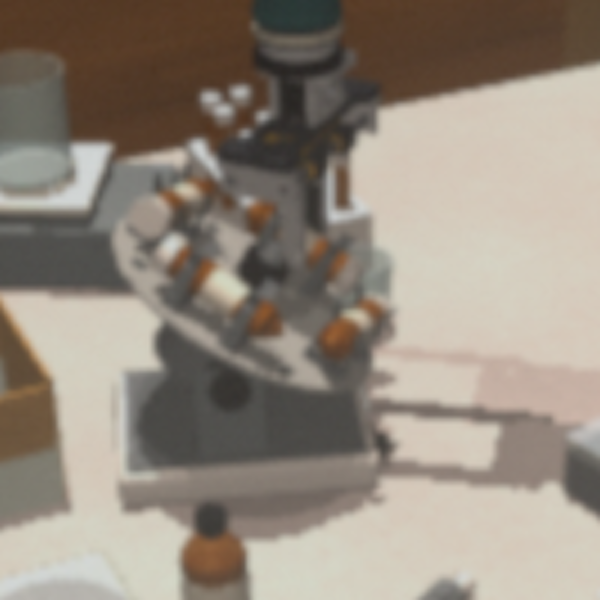

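Request:
{"op": "arm_command", "data": {
  "plan": [
    [0.45,0,0,0,0],
    [0.45,0,0,0,0],
    [0.45,0,0,0.03,0],
    [0.45,0,0,0.07,0],
    [0.45,0,0,0.07,0]
  ]
}}

```text
time: 27.4
tool_pos: [0.51, -0.3035, 0.2091]
ee_rot: [3.134, -0.002, 0.681]
wrist_force: [0.2, -0.1, 0.7]
width: 0.0422
```

```bash
python3 st.py a7 wrist scene; python3 - <<'E'
from h import *
s=load('wrist');cv2.imwrite('pics/a7o.png',draw(s,np.load('p.npy'),cv2.imread('pics/a7wrist.png')))
E
```

```text
tcp [ 0.51   -0.3035  0.2091] slotframe off mm [-18.2  34.2  57.4] F [ 0.2 -0.1  0.7] Fslot [-0.2  0.5  0.4] T [ 0.07 -0.05  0.01] 0.0422 27.4
```

View pics/a7o.png

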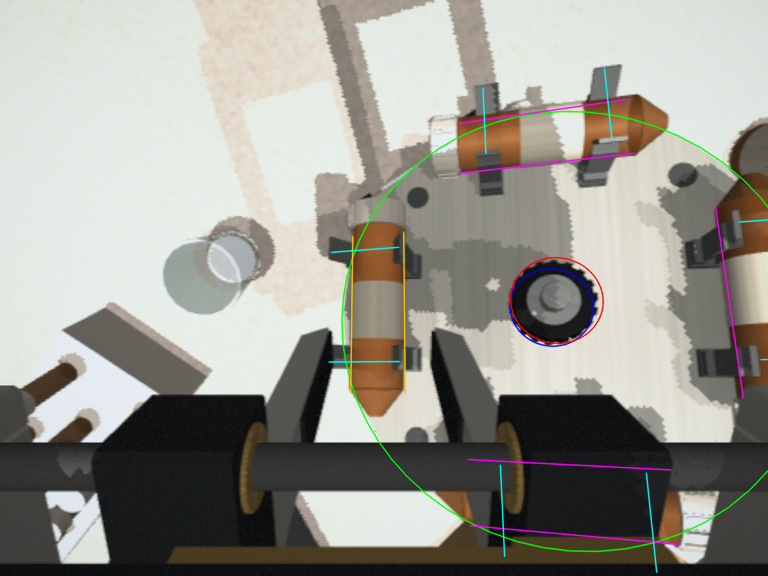

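View pics/a7scene.png

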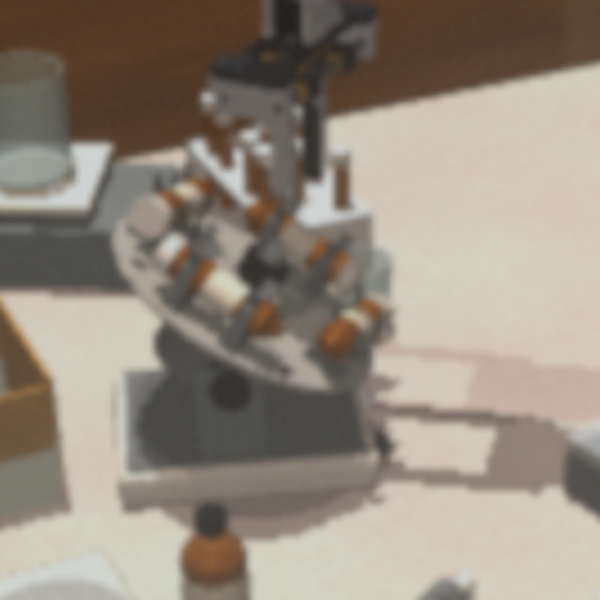

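Request:
{"op": "arm_command", "data": {
  "plan": [
    [0.45,0,0,0.05,0],
    [0.45,0.03,-0.035,0.07,0],
    [0.2,0.05,-0.05,0.07,0],
    [0.0,0.05,-0.05,0.07,0],
    [0.0,0.05,-0.05,0.07,0],
    [0,0.05,-0.05,0.07,0]
  ]
}}

```text
time: 28.25
tool_pos: [0.5577, -0.3515, 0.275]
ee_rot: [-3.141, 0.0, 0.681]
wrist_force: [0.2, 0.2, 0.8]
width: 0.0058
```

```bash
python3 st.py a8 wrist; python3 - <<'E'
from h import *
s=load('wrist');p=np.load('p.npy')
im=cv2.imread('pics/a8wrist.png');im2=draw(s,p,im.copy())
cv2.imwrite('pics/a8o.png',im2)
uv=proj(s,H(p,[.09,0,.03]))[0]*1.5;print(uv)
x,y=int(uv[0])-100,int(uv[1])-150
cv2.imwrite('pics/a8z.png',np.hstack([cv2.resize(i[y:y+300,x:x+200],(400,600),interpolation=cv2.INTER_CUBIC) for i in (im,im2)]))
E
```

```text
tcp [ 0.5577 -0.3515  0.275 ] slotframe off mm [-32.7 123.6  84.2] F [0.2 0.2 0.8] Fslot [-0.5  0.3  0.7] T [ 0.01 -0.04  0.01] 0.0058 28.25
[367.70112477 181.96410023]
```

View pics/a8o.png

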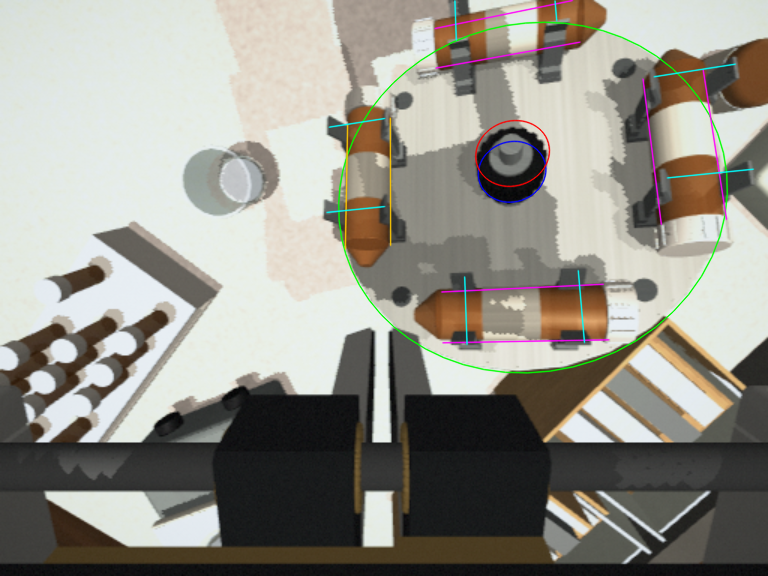

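View pics/a8z.png

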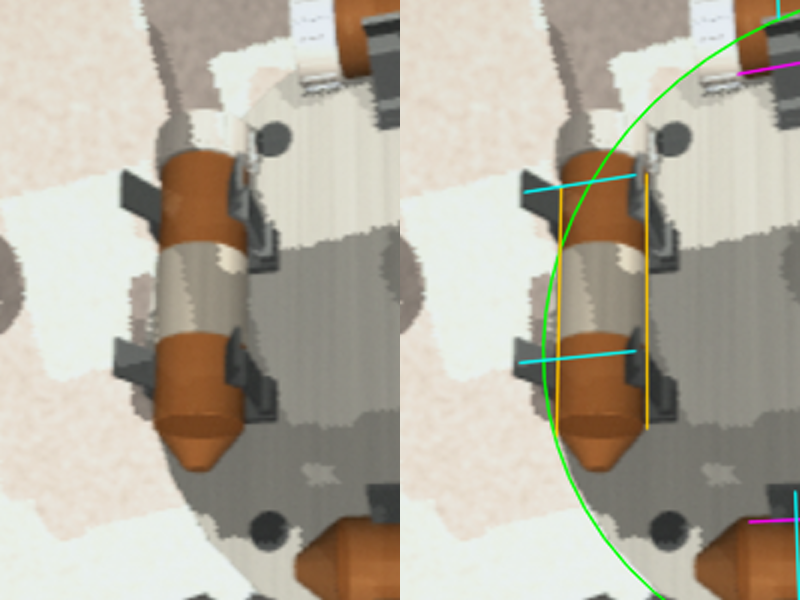

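```bash
python3 - <<'E'
from h import *
s=load('wrist');p=np.load('p.npy')
x0,y0=267,31
def q(P): return (proj(s,H(p,P))[0]*1.5-[x0,y0])*2
for n,P in [('tip',[.09,.058,.03]),('tiptop',[.09,.058,.034]),('conebase top',[.09,.044,.045]),('capbound top',[.09,-.044,.0455]),('capend top',[.09,-.058,.0465]),('conebase L',[.105,.044,.03]),('conebase R',[.075,.044,.03]),('capend L',[.1065,-.058,.03]),('mid top',[.09,0,.045])]:
    print(n,q(P).round())
# fixed tube k=1 & 3 compare: cone tip & cap ends. k=3: center at -Y ; 
for k,sg in ((1,1),(2,1),(3,1)):
    a=k*np.pi/2;r=np.array([np.cos(a),np.sin(a),0]);t=np.array([-np.sin(a),np.cos(a),0])
    for d in (-.058,-.044,.044,.058):
        print(k,d,(proj(s,H(p,r*.09+t*d+[0,0,.045 if abs(d)<.05 else .03]))[0]*1.5).round())
E
```

```text
tip [200. 475.]
tiptop [196. 472.]
conebase top [186. 418.]
capbound top [188. 153.]
capend top [188. 112.]
conebase L [156. 435.]
conebase R [246. 428.]
capend L [157. 150.]
mid top [187. 282.]
1 -0.058 [418. 317.]
1 -0.044 [438. 313.]
1 0.044 [612. 307.]
1 0.058 [635. 310.]
2 -0.058 [697. 247.]
2 -0.044 [705. 212.]
2 0.044 [682.  56.]
2 0.058 [669.  52.]
3 -0.058 [603.  15.]
3 -0.044 [581.   1.]
3 0.044 [431.  31.]
3 0.058 [414.  52.]
```

Request:
{"op": "arm_command", "data": {
  "plan": [
    [0,-0.035,0.03,0,0],
    [0,-0.067,0.0598,-0.02,0],
    [0,-0.067,0.0598,-0.06,0],
    [0,-0.067,0.0598,-0.0897,0],
    [0,-0.067,0.0598,-0.0897,0],
    [0,-0.067,0.0598,-0.0897,0]
  ]
}}

```text
time: 29.05
tool_pos: [0.4918, -0.2927, 0.1873]
ee_rot: [3.139, -0.001, 0.681]
wrist_force: [0.2, 0.6, -0.3]
width: 0.0004
```

```bash
python3 st.py b1 wrist
```

```text
tcp [ 0.4918 -0.2927  0.1873] slotframe off mm [-8.2  6.7 49. ] F [ 0.2  0.6 -0.3] Fslot [-0.5 -0.4 -0.3] T [0.02 0.   0.05] 0.0004 29.05
```

View pics/b1wrist.png

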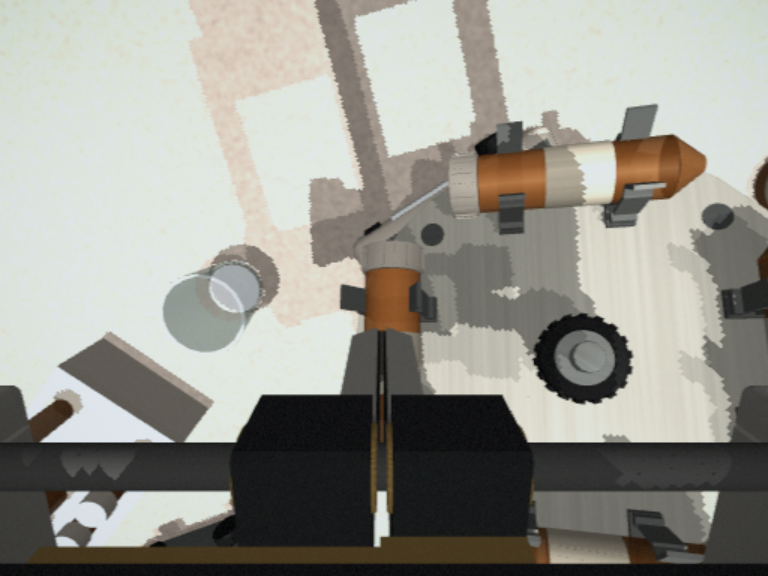

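Request:
{"op": "arm_command", "data": {
  "plan": [
    [0,0.0047,-0.0016,-0.0087,0],
    [0,0.0095,-0.0032,-0.0173,0],
    [0,0.0104,-0.0036,-0.019,0],
    [0,0.0104,-0.0036,-0.019,0]
  ]
}}

```text
time: 29.6
tool_pos: [0.5017, -0.2962, 0.1684]
ee_rot: [3.141, 0.0, 0.681]
wrist_force: [-2.9, 1.9, 7.4]
width: 0.0004
```

```bash
python3 st.py b2
```

```text
tcp [ 0.5017 -0.2962  0.1684] slotframe off mm [-8.   6.5 27.3] F [-2.9  1.9  7.4] Fslot [-1.2  0.3  8.1] T [ 0.31  0.61 -0.02] 0.0004 29.6
```

Request:
{"op": "arm_command", "data": {
  "plan": [
    [0,0.0014,-0.0005,-0.0026,0],
    [0,0.0028,-0.001,-0.0052,0],
    [0,0.0028,-0.001,-0.0052,0]
  ]
}}

```text
time: 29.98
tool_pos: [0.5025, -0.2964, 0.1676]
ee_rot: [-3.141, 0.002, 0.68]
wrist_force: [-12.9, 7.1, 23.3]
width: 0.0004
```

```bash
python3 st.py b3
```

```text
tcp [ 0.5025 -0.2964  0.1676] slotframe off mm [-8.1  6.7 26.2] F [-12.9   7.1  23.3] Fslot [-1.8 -2.  27.4] T [ 1.29  2.45 -0.05] 0.0004 29.975
```

Request:
{"op": "arm_command", "data": {
  "plan": [
    [0,-0.012,0.004,0.022,0],
    [0,-0.014,0.005,0.06,0],
    [0.3,0.02,-0.02,0.11,0],
    [0.3,0.05,-0.05,0.13,0],
    [0.3,0.055,-0.055,0.13,0],
    [0.3,0.055,-0.055,0.13,0],
    [0.3,0.055,-0.055,0.13,0],
    [0.3,0.055,-0.055,0.13,0]
  ]
}}

```text
time: 30.98
tool_pos: [0.559, -0.3512, 0.2913]
ee_rot: [-3.141, 0.0, 0.681]
wrist_force: [0.1, 0.3, 0.4]
width: 0.0279
```

```bash
python3 st.py c1 wrist; python3 - <<'E'
from h import *
s=load('wrist');p=np.load('p.npy')
im=cv2.imread('pics/c1wrist.png')
im2=im.copy()
t=np.linspace(0,2*np.pi,60)
for h,c in ((.046,(0,0,255)),(.040,(0,255,0))):
    uv=np.round(proj(s,H(p,np.c_[.02*np.cos(t),.02*np.sin(t),0*t+h]))*1.5*16).astype(int);cv2.polylines(im2,[uv.reshape(-1,1,2)],True,c,1,cv2.LINE_AA,4)
for P in [[.09,.058,.03],[.09,-.044,.0455],[.09,-.058,.0465],[.105,.044,.03],[.075,.044,.03],[.09,0,.045]]:
    cv2.circle(im2,tuple(np.round(proj(s,H(p,P))[0]*1.5*16).astype(int)),24,(0,255,255),-1,cv2.LINE_AA,4)
u=proj(s,H(p,[.045,0,.03]))[0]*1.5;x,y=max(0,int(u[0])-150),max(0,int(u[1])-110)
cv2.imwrite('pics/c1z.png',cv2.resize(im2[y:y+220,x:x+290],(791,600),interpolation=cv2.INTER_CUBIC))
cv2.imwrite('pics/c1o.png',draw(s,p,im))
E
```

```text
tcp [ 0.559  -0.3512  0.2913] slotframe off mm [-37.7 131.2  97.8] F [0.1 0.3 0.4] Fslot [-0.4  0.   0.4] T [ 0.03 -0.03 -0.  ] 0.0279 30.975
```

View pics/c1z.png

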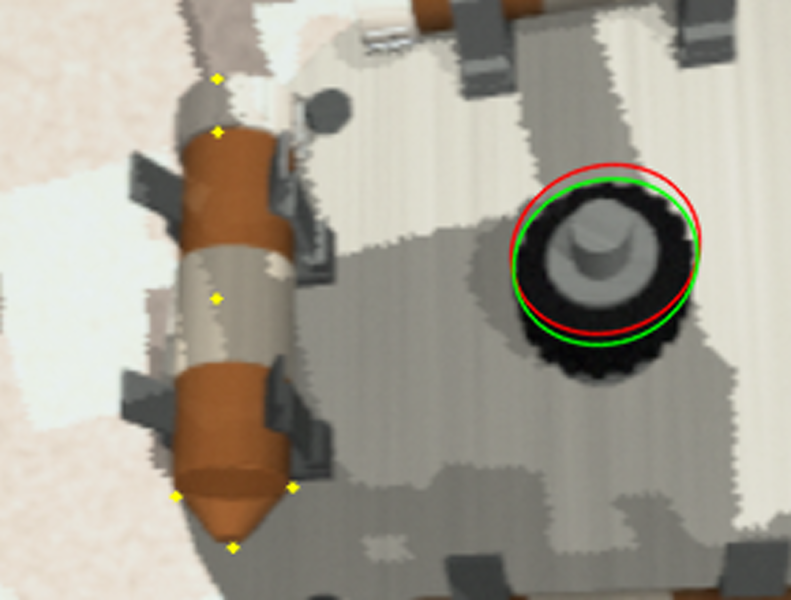

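View pics/c1o.png

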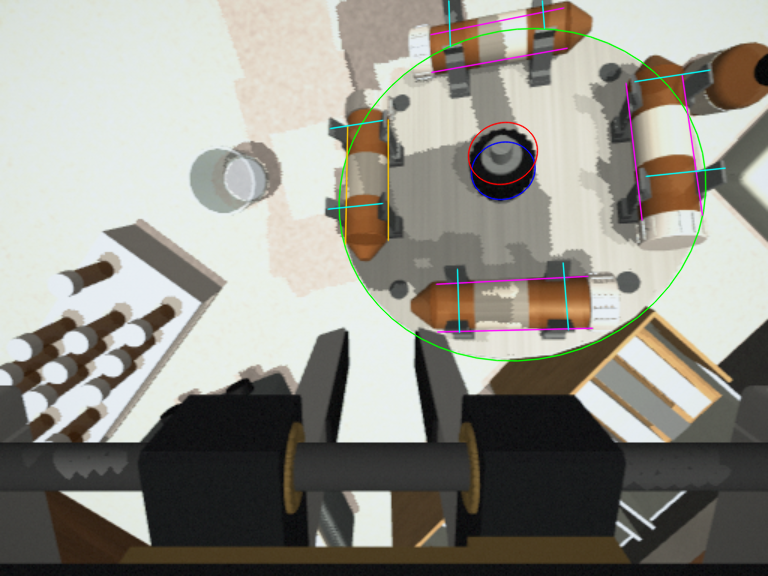

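```bash
python3 -c "
from bench import robot
print(robot.close_job(), robot.get_obs()['time'])"
```

```text
the job is handed in; nothing more can be done
the job is handed in; nothing more can be done
```

I handed the job in at about 31 s: the hub nut is home, and the capped tube is seated in both clips of the empty pair.

- **Hub nut:** it went home clockwise seen from above, so the thread is right-handed. Wrist torque alone did not settle the direction, because the tilted grip gave about the same reading both ways. The camera showing the nut going down settled it. One more tightening stroke moved nothing: the rib pattern was unchanged and the tool was pushed aside by about 13 N. In the last picture the nut's top rim lies on the outline predicted for fully home.
- **Tube:** it pivoted in the grip as it met the upper clip and then went into both clips. I pressed it between the clips with the shut fingers, reaching about 27 N along the spindle direction. It moved only about 1 mm, so I take it as fully down. In the pictures both ends lie within about 1.5 mm of the predicted centred position, with the tube perhaps 1 mm towards its cap end.
- **Carousel and bench:** before the tube went in, the clip positions showed less than about half a degree of turn. In the last picture the drawn model still fits the other three tubes. At the end the gripper was clear of everything. I did not knowingly touch any bystander, but I did not check them one by one.

**Disagreement:** the scene and side cameras put the carousel about 2 pixels (roughly 5 mm) away from the wrist-camera fit. I relied on the wrist camera, and the contacts matched it.

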